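# Purge, seal and log the parchment tubes

## Task

Purge and seal the roll tubes on the nitrogen stand: first, with all the caps still raised, throw the valve lever into the PURGE notch (three pips, leaning away from you); with it purging, press every raised cap fully home, then bring the lever back to the upright HOLD notch (two pips). After that take the hand scanner and log each tube in socket order, starting at the end farthest from the valve, by holding the beam steady on the barcode label on its cap for a good second; finish by laying the scanner flat and lengthwise on the middle of its charging pad, and do not disturb the other things on the desk.

Things in the scene. Friction and masses are not known exactly. Their poses are not given: they have to be found in the camera images.
- stand: nitrogen purge stand, fixed: aluminium block 100 mm deep (x), 480 long (y), top 45 above the desk; round sockets at its y = +140, +62, -16, -94, x = 0; grey gas bottle lying behind (78 high); lever valve at its -y end. Origin on the desk between the sockets; x points away from the robot, z up; turned up to 0.12 rad. Lever pivot: x -30, y -205, z 75 mm, axis along y
- lever (a joint): lever angle, rad: 0 upright, positive leaning away from the robot (stand's +x), stops at +-0.60. A spring pawl rides on a quadrant with three notches: CLOSED -0.55 (one pip), HOLD 0 (two), PURGE +0.55 (three). It snaps in from within 0.08 rad; leaving a notch takes about 7 N at the ball; in between the lever stays about where it is left. Starts between CLOSED and half-way to HOLD
- lever_ball (a point): centre of the lever's black ball grip, 36 mm diameter, 120 mm from the pivot; pinch it across the stand's y and lead it along its arc, or push it
- cap1 (a joint): lift of the white snap cap (62 mm diameter, 26 tall) on tube 1, m: 0 fully home (sealed), 0.014 raised. About 8 N straight down starts it; it clicks over half-way and stays at either end. Starts raised. Tube 1: first (farthest from the valve) socket, grey, 54 mm diameter, 175 tall, standing 27 mm deep in it. Only two or three of the four tubes are there; the others read None
- label1 (a point): centre of the barcode label (44 x 30 mm, facing up) on tube 1's cap, level with the cap's flat top face: 197.5 mm above the desk when the cap is home, 14 mm more when raised
- cap2 (a joint): lift of the white snap cap (62 mm diameter, 26 tall) on tube 2, m: 0 fully home (sealed), 0.014 raised. About 8 N straight down starts it; it clicks over half-way and stays at either end. Starts raised. Tube 2: second socket, grey, 54 mm diameter, 160 tall, standing 27 mm deep in it. Only two or three of the four tubes are there; the others read None
- label2 (a point): centre of the barcode label (44 x 30 mm, facing up) on tube 2's cap, level with the cap's flat top face: 182.5 mm above the desk when the cap is home, 14 mm more when raised
- cap3 (a joint): lift of the white snap cap (62 mm diameter, 26 tall) on tube 3, m: 0 fully home (sealed), 0.014 raised. About 8 N straight down starts it; it clicks over half-way and stays at either end. Starts raised. Tube 3: third socket, grey, 54 mm diameter, 175 tall, standing 27 mm deep in it. Only two or three of the four tubes are there; the others read None
- label3 (a point): centre of the barcode label (44 x 30 mm, facing up) on tube 3's cap, level with the cap's flat top face: 197.5 mm above the desk when the cap is home, 14 mm more when raised
- cap4 (a joint): lift of the white snap cap (62 mm diameter, 26 tall) on tube 4, m: 0 fully home (sealed), 0.014 raised. About 8 N straight down starts it; it clicks over half-way and stays at either end. Starts raised. Tube 4: fourth (next to the valve) socket, grey, 54 mm diameter, 160 tall, standing 27 mm deep in it. Only two or three of the four tubes are there; the others read None
- label4 (a point): centre of the barcode label (44 x 30 mm, facing up) on tube 4's cap, level with the cap's flat top face: 182.5 mm above the desk when the cap is home, 14 mm more when raised
- scanner: the hand scanner, 145 mm long, 180 g, loose, lying flat: a grey handle 110 x 42 x 36 mm (its x -80 to +30 mm) and a wider black head 46 x 60 x 32 mm (x +24 to +70 mm, z 6 to 38 mm). Origin on its underside, x towards the head, z up
- scanner_grip (a point): where to hold the scanner: in the handle, over its centre of mass, 20 mm above the underside, 10 mm behind the origin; grip across the 42 mm width
- window (a point): centre of the scanner's window, at the front of the head (70 mm ahead of the origin, 20 above the underside). This point's x axis is the beam: forward and 60 degrees down when the scanner is level. No trigger: it reads a label when held still on it for 1 s, the label centre within 12 mm of the beam axis and 30 to 110 mm (best 70) along it
- pad: the scanner's charging pad, a black rubber mat 200 mm (its x) x 90 mm x 8 mm fixed to the desk; origin under its centre. The scanner starts on it
- weight: a brass paperweight, 48 mm diameter, 54 mm tall; bystander, origin under its centre
- brush: a dusting brush, 160 mm long, lying in front of the stand; bystander
- loupe: a standing magnifier, 48 mm diameter, 42 mm tall; bystander, origin under its centre
- folio_box: a flat grey archive box, 260 x 190 x 72 mm; bystander, origin under its centre
- canister: a jar with a black lid, 70 mm diameter, 130 mm tall; bystander, origin under its centre
Things that resemble listed ones, but are neither listed nor needed, are in the scene too. Leave any pink look-alike of the scanner alone.

How it is judged:
By the outcome, as a careful person would: the job done as asked, in the order asked, and still so for the second after the job is handed in, with the robot touching nothing.
Of tube1, tube2, tube3, tube4 only 2 to 3 are there at a start; the rules pass over those that are not, and their reading is None.
At some moment in a run one of scanner may be knocked a few centimetres aside while the robot is not near it.
Once in a run the grip may slacken for a moment while it holds something.
It also fails if it takes over 210 s, if anything falls off the work surface, if the arm or the gripper's body presses on something with over 40 N, if the wrist force passes 120 N, or if a joint passes its speed limit or range.

## Robot

A 6-joint arm with a two-finger parallel gripper is mounted at the origin on the work surface. World frame = base frame: x ahead of the robot, y to its left, z up, the work surface at z = 0. Lengths are in m, angles in rad, forces in N, time in s.
With the tool pointing down it reaches from about 0.325 to 0.85 m from the base axis. Payload 4.4 kg.
Tool frame: the origin (TCP) lies at the very end of the fingers, on their centre line; the grasp point (between the pads) lies 19 mm behind it; z points along the fingers, y is the direction in which the jaws open and shut (so a half turn about z gives the same grasp; the last joint's range is limited). The gripper opens to 94 mm and grips with 3 to 60 N. Pads are 16 mm wide; open, the fingers measure 119 mm over their backs; the gripper's body (75 mm by 177 mm) begins 78 mm behind the grasp point.
Start: joints at [-1.437, 0.207, 1.542, -0, 1.393, -0.15], TCP at [0.162, -0.552, 0.205] pointing down, gripper open.
Joint ranges: [-2.73, 2.73], [-0.86, 2.22], [0.23, 2.46], [-1.11, 4.25], [0.08, 2.63], [-2.82, 2.82]. Speed limits (rad/s): [2.79, 2.79, 3.14, 3.14, 3.14, 3.14].

## Interface

Orientations are given as a unit quaternion [x, y, z, w].
In Python, from workcell import arm gives the robot as it stands.
- The arm moves only by the tool servo_tool, never from a script. Its argument "targets" is one flat list of numbers, 7 for each row, row after row: the shift along the tool's x, y, z in cm, then the turn, a rotation vector about the tool's x, y, z in rad, then the closure in counts, from 0 (fully open) to 255 (shut). In form: [x, y, z, rx, ry, rz, grip, x, y, z, rx, ry, rz, grip, ...]. A call has 1 to 12 rows; each row shifts and turns the pose as measured when the row begins, along the tool's axes as they then stand; what a row does not reach is not made up. A row lasts 1/8 s, in which the tool goes at most 62.5 mm and 10.7 degrees, less where a joint would pass 70% of its speed; a pose out of reach is approached as far as the arm can. A call with a gripper value outside its range is refused whole. The fingers move at their own pace and stop on an object; "squeeze" is the grip in N (left out, the last holds). Time passes only in rows, so rows that do not move let the fingers close. It gives the time, the measured TCP pose, the force and the opening at its end, in the units of the state.
- arm.get_state(): the state, without advancing time (a new reading comes with each control period).
- arm.read_camera(name): name is "scene" or "side" or "wrist"; returns the picture (420x560x3 uint8, blue, green, red); there is no depth.
- arm.get_calibration(name): a dict with "vfov" (degrees; the focal length in pixels is half the picture's height over the tangent of half this angle, whatever the lens; pixels are square), "cx", "cy" (the principal point, pixels), "origin" and "rotation" of the camera in the world. Camera axes: x right, y up, looking along -z (the intrinsics and any distortion apply to the point x, -y, -z); pixel columns grow to the right and rows downward; lengths in m; the calibration is good to about 2 mm. The wrist camera is an equidistant fisheye: a pixel r from the principal point sees the ray r / f radians off the axis. A picture is of the moment at which its call begins: read the wrist's pose just before it. get_calibration takes no time and is no camera call; for the wrist camera it gives the pose at the moment of the call.
- arm.sign_off(): hands the job in, once; it reports no verdict.
The state is a dict: "time_s": time; "joint_pos": joint angles; "qd": joint speeds; "effort": joint torques, N m; "tool_pos": TCP position; "tcp_rot": TCP orientation; "ft_force": force on the tool from outside, world axes, zero at the start; "moment": the same for the moment, N m; "finger_gap": finger opening in m.
Only numpy, scipy, OpenCV 4.12 (cv2) and the standard library are available. Lean on these libraries where they do the work, as an engineer would, in place of code of your own. Each camera call takes 0.05 s, during which the arm holds its last target.

## Working session

There is one attempt and no reset: what is moved stays moved. The work goes in short steps, Python scripts to look and compute and a tool call to move; the robot and the scene stay as the last step left them, time stands still between calls to the robot, and variables do not carry over. Pictures are saved under pics/ and viewed, and the job is handed in when it is done.

Besides the shell and the picture viewer there is one more tool, called after "Call:" as a command line: name --argument value ..., lists and objects as JSON in quotes. servo_tool: Moves the arm, as the interface text tells. Its arguments: {"type":"object","properties":{"targets":{"type":"array","items":{"type":"number"}},"squeeze":{"type":"number"}},"required":["targets"]}

```bash
ls; mkdir -p pics
python3 - <<'E'
from workcell import arm
import cv2
print(arm.get_state())
for n in ["scene","side","wrist"]:
    print(n,arm.get_calibration(n))
    cv2.imwrite(f"pics/a_{n}.png",arm.read_camera(n))
E
```

```text
pics
{'time_s': 0.0, 'joint_pos': array([-1.43647876e+00,  2.07392466e-01,  1.54291368e+00, -2.61991293e-05,
        1.39347992e+00, -1.50455794e-01]), 'qd': array([ 5.16629212e-04,  4.16344971e-04,  5.08346184e-05, -6.34978559e-04,
       -6.19355311e-04,  8.71498461e-04]), 'effort': array([-3.77962933e-04, -3.70878160e+01, -2.81419659e+01,  6.98242779e-02,
        3.59914836e-02, -1.62103306e-04]), 'tool_pos': array([ 0.16143915, -0.55105398,  0.20432553]), 'tcp_rot': array([ 9.89879206e-01,  1.41908259e-01, -4.04183858e-06, -1.09677696e-03]), 'ft_force': array([ 0.01302989, -0.03597044, -0.51883959]), 'moment': array([-0.02192287,  0.02447826,  0.00290178]), 'finger_gap': 0.09414939013090205}
scene {'vfov': 48.15985876944964, 'cx': 278.93467155500286, 'cy': 210.68685696255622, 'origin': array([1.0818378 , 1.13837251, 1.34463591]), 'rotation': array([0.10308303, 0.37205945, 0.89075257, 0.23980307])}
side {'vfov': 43.16114323609855, 'cx': 274.5453318162182, 'cy': 207.69202505275365, 'origin': array([ 0.17500079, -0.91756101,  1.32885071]), 'rotation': array([ 0.35658169, -0.04282878, -0.13210632,  0.92388479])}
wrist {'vfov': 65.70646984690485, 'cx': 278.0242713640901, 'cy': 212.7360946509311, 'origin': array([ 0.2387919 , -0.52829493,  0.38296606]), 'rotation': array([-0.11247321,  0.08546446, -0.59379582,  0.79211876])}
```

View pics/a_scene.png

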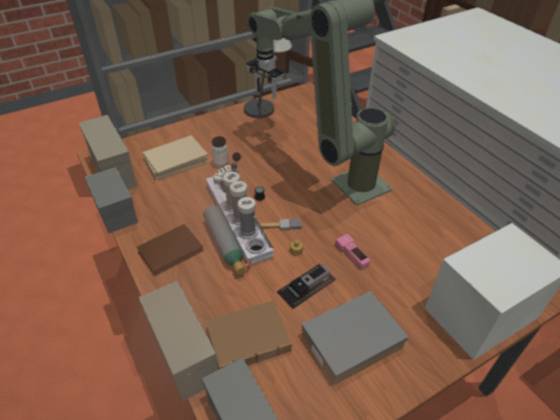

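View pics/a_side.png

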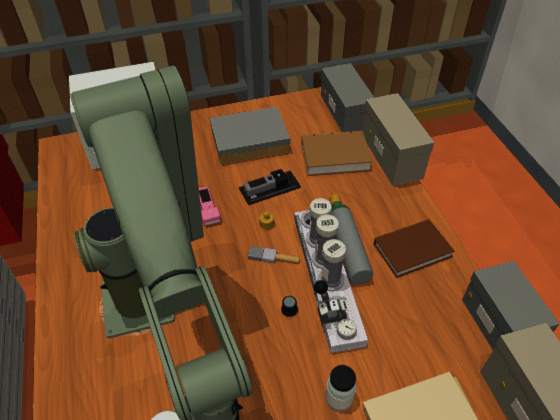

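View pics/a_wrist.png

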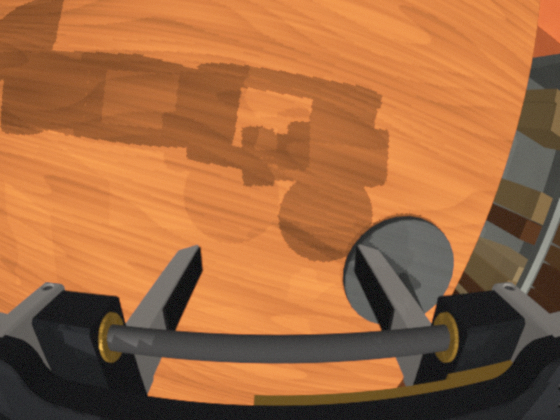

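```bash
cat > h.py <<'E'
import numpy as np, cv2
from scipy.spatial.transform import Rotation as R
from workcell import arm
def K(c,h=420): return h/2/np.tan(np.radians(c['vfov'])/2)
def ray(c,u,v,fish=False):
    f=K(c); a=(u-c['cx'])/f; b=(v-c['cy'])/f
    if fish:
        r=np.hypot(a,b); s=np.sin(r)/r if r>1e-9 else 1
        d=np.array([a*s,-b*s,-np.cos(r)])
    else: d=np.array([a,-b,-1.])
    d=R.from_quat(c['rotation']).apply(d); return c['origin'],d/np.linalg.norm(d)
def onz(c,u,v,z,fish=False):
    o,d=ray(c,u,v,fish); return o+d*(z-o[2])/d[2]
def proj(c,p,fish=False):
    q=R.from_quat(c['rotation']).inv().apply(np.asarray(p)-c['origin']); f=K(c)
    x,y,z=q[0],-q[1],-q[2]
    if fish:
        r=np.hypot(x,y); t=np.arctan2(r,z); return np.array([c['cx']+f*t*x/r,c['cy']+f*t*y/r])
    return np.array([c['cx']+f*x/z,c['cy']+f*y/z])
def tri(c1,p1,c2,p2,f1=False,f2=False):
    o1,d1=ray(c1,*p1,f1);o2,d2=ray(c2,*p2,f2)
    A=np.stack([d1,-d2],1); s=np.linalg.lstsq(A,o2-o1,rcond=None)[0]
    a=o1+d1*s[0];b=o2+d2*s[1]; return (a+b)/2,np.linalg.norm(a-b)
def crop(img,x,y,w,h,s,name):
    cv2.imwrite(name,cv2.resize(img[y:y+h,x:x+w],None,fx=s,fy=s,interpolation=cv2.INTER_CUBIC))
E
python3 - <<'E'
from h import *
a=cv2.imread('pics/a_scene.png');crop(a,190,130,160,180,4 if 0 else 3.3,'pics/b_scene.png')
a=cv2.imread('pics/a_side.png');crop(a,230,160,160,200,3,'pics/b_side.png')
a=cv2.imread('pics/a_scene.png')
E
```

```text
(no output)
```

View pics/b_scene.png

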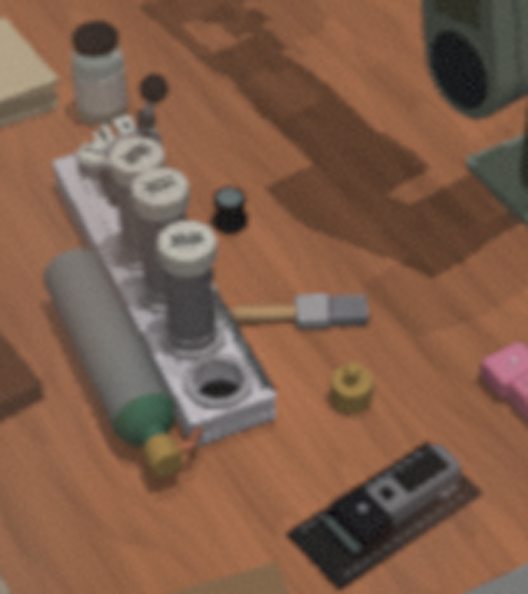

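View pics/b_side.png

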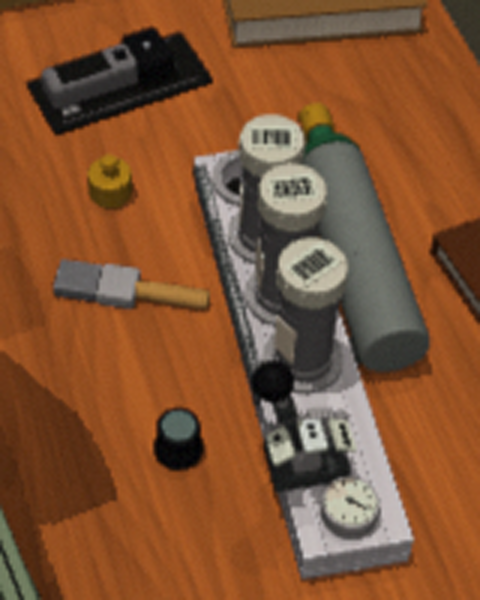

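Run:
```python
from h import *
cs=arm.get_calibration('scene');cd=arm.get_calibration('side')
S=lambda x,y:(190+x/3.3,130+y/3.3); D=lambda x,y:(230+x/3,160+y/3)
pts={'t2':(S(186,240),D(271,138),.1965),'t3':(S(160,187),D(292,188),.2115),'t4':(S(136,152),D(312,265),.1965),'sock1':(S(218,380),D(235,181),.045),'ball':(S(154,88),D(271,381),None),
'weight':(S(352,372),D(111,165),None),'loupe':(S(230,197),D(179,422),None),'brushtip':(S(366,310),D(60,275),None),'padc':(S(385,510),D(121,81),.008),'canister':(S(95,40),((341-230)*3,(377-160)*3),None)}
W={}
for k,(a,b,z) in pts.items():
    b=D(*b) if k=='canister' else b
    p,e=tri(cs,a,cd,b); print(k,p.round(4),round(e,4), *( [onz(cs,*a,z)[:2].round(4),onz(cd,*b,z)[:2].round(4)] if z else []))
    if z: W[k]=(onz(cs,*a,z)[:2]+onz(cd,*b,z)[:2])/2
ys={'t2':.062,'t3':-.016,'t4':-.094,'sock1':.140}
m=np.array([[0,ys[k]] for k in ys]);w=np.array([W[k] for k in ys])
mc=m-m.mean(0);wc=w-w.mean(0)
th=np.arctan2((mc[:,0]*wc[:,1]-mc[:,1]*wc[:,0]).sum(),(mc*wc).sum())
c,s=np.cos(th),np.sin(th);Rm=np.array([[c,-s],[s,c]]);t=w.mean(0)-Rm@m.mean(0)
print('yaw',th,'t',t,'res',(m@Rm.T+t-w).round(4))
```

```text
t2 [0.5683 0.0408 0.1944] 0.0 [0.5692 0.0428] [0.5675 0.039 ]
t3 [ 0.5609 -0.0354  0.2085] 0.0011 [ 0.5617 -0.0321] [ 0.5603 -0.0379]
t4 [ 0.5517 -0.1158  0.1958] 0.0011 [ 0.5515 -0.1148] [ 0.552  -0.1165]
sock1 [0.5688 0.1177 0.0442] 0.012 [0.5748 0.1162] [0.5631 0.1197]
ball [ 0.4777 -0.2181  0.1896] 0.0007
weight [0.4414 0.1802 0.0451] 0.0036
loupe [ 0.4181 -0.1463  0.0428] 0.0027
brushtip [0.3575 0.0788 0.0099] 0.0035
padc [0.4949 0.335  0.0065] 0.0038 [0.4937 0.3365] [0.4962 0.3325]
canister [ 0.4612 -0.43    0.1195] 0.0028
yaw -0.07578615518929856 t [ 0.5607892  -0.02088812] res [[-0.0029  0.    ]
 [-0.0015 -0.0018]
 [ 0.0019  0.001 ]
 [ 0.0024  0.0008]]
```

Call:
servo_tool --targets '[0, 0, -6, 0, 0, 0, 0, 2, -1, -5, 0, 0, 0, 0, 5, -2.9, -2, 0, 0, 0.05, 0, 5, -2.9, 0, 0, 0, 0.05, 0, 5, -2.9, 0, 0, 0, 0.05, 0, 5, -2.9, 0, 0, 0, 0.05, 0, 5, -2.9, 0, 0, 0, 0.05, 0, 4, -1, 0, 0, 0, 0.05, 0]'

```text
time_s: 1.15
tool_pos: [0.4422, -0.3321, 0.3372]
tcp_rot: [1.0, -0.016, 0.001, -0.004]
ft_force: [0.0, -0.7, -0.2]
finger_gap: 0.0943
```

Run:
```python
from h import *
s=arm.get_state();print(s['tool_pos'],s['tcp_rot'],s['ft_force'],arm.get_calibration('wrist'))
cv2.imwrite("pics/c_w.png",arm.read_camera('wrist'))
```

```text
[ 0.44215061 -0.33207281  0.33722988] [ 9.99858710e-01 -1.63641805e-02  5.58973260e-04 -3.80277292e-03] [ 0.02105891 -0.74199058 -0.15363796] {'vfov': 65.70646984690485, 'cx': 278.0242713640901, 'cy': 212.7360946509311, 'origin': array([ 0.52248307, -0.33583685,  0.51584541]), 'rotation': array([ 0.09531631, -0.10378738,  0.71130306, -0.68861523])}
```

View pics/c_w.png

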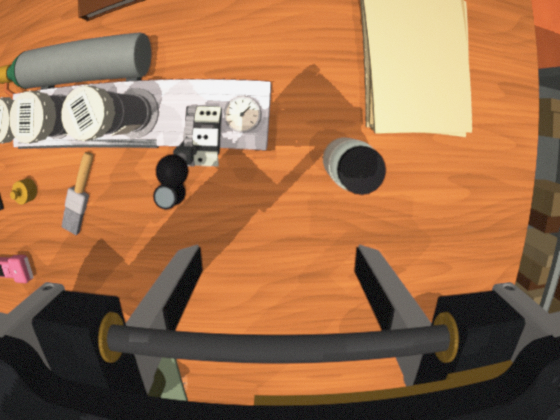

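Run:
```python
from h import *
c={'vfov': 65.70646984690485, 'cx': 278.0242713640901, 'cy': 212.7360946509311, 'origin': np.array([ 0.52248307, -0.33583685,  0.51584541]), 'rotation':np.array([ 0.09531631, -0.10378738,  0.71130306, -0.68861523])}
for n,u,v,z in [('ball',172,170,.19),('t4',91,111,.1965),('t3',28,115,.2115),('corner far',270,82,.045),('corner near',265,150,.045),('edge near left',20,148,.045),('loupe',167,197,.042)]: print(n,onz(c,u,v,z,True).round(4))
```

```text
ball [ 0.4781 -0.2206  0.19  ]
t4 [ 0.5515 -0.1307  0.1965]
t3 [ 0.5608 -0.0457  0.2115]
corner far [ 0.5795 -0.3229  0.045 ]
corner near [ 0.4809 -0.3121  0.045 ]
edge near left [0.525  0.1434 0.045 ]
loupe [ 0.4161 -0.1553  0.042 ]
```

```bash
cat >> h.py <<'E'
def go(p,yaw,tilt=None):
    """remaining tool-frame shift (cm), rotvec to reach TCP p with tool x at yaw, z down"""
    s=arm.get_state();q=R.from_quat(s['tcp_rot'])
    t=R.from_euler('z',yaw)*R.from_euler('x',np.pi)
    d=q.inv().apply(np.asarray(p)-s['tool_pos'])*100
    rv=(q.inv()*t).as_rotvec()
    print('t',round(s['time_s'],2),'pos',s['tool_pos'].round(4),'F',s['ft_force'].round(1),'gap',round(s['finger_gap'],4),'-> shift cm',d.round(2),'rot',rv.round(3))
E
python3 -c "
from h import *
go([.478,-.2186,.26],-.1);go([.478,-.2186,.168],-.1)"
```

```text
t 1.2 pos [ 0.4461 -0.3307  0.3365] F [ 1.3  1.6 -0.7] gap 0.0941 -> shift cm [  2.81 -11.23   7.78] rot [-0.01  -0.004  0.069]
t 1.2 pos [ 0.4461 -0.3307  0.3365] F [ 1.3  1.6 -0.7] gap 0.0941 -> shift cm [  2.77 -11.14  16.98] rot [-0.01  -0.004  0.069]
```

Call:
servo_tool --targets '[1, -4, 2, -0.01, 0, 0.04, 0, 1, -4, 3, 0, 0, 0.03, 0, 1, -3.2, 3, 0, 0, 0, 0, 0, 0, 0, 0, 0, 0, 0]'

```text
time_s: 1.7
tool_pos: [0.485, -0.2173, 0.2532]
tcp_rot: [0.999, -0.05, 0.001, 0.0]
ft_force: [-0.5, -0.3, 0.7]
finger_gap: 0.0939
```

Run:
```python
from h import *
go([.478,-.2186,.168],-.1)
c=arm.get_calibration('wrist');cv2.imwrite("pics/d_w.png",arm.read_camera('wrist'));print(c['origin'],c['rotation'])
```

```text
t 1.7 pos [ 0.485  -0.2173  0.2532] F [-0.5 -0.3  0.7] gap 0.0939 -> shift cm [-0.7   0.2   8.51] rot [-0.    -0.002 -0.   ]
[ 0.56476842 -0.22518952  0.43185562] [ 0.09414393 -0.10400572  0.73452776 -0.66391919]
```

View pics/d_w.png

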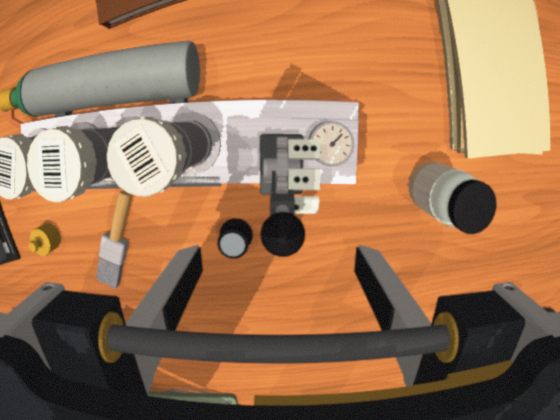

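Run:
```python
from h import *
c=arm.get_calibration('wrist')
for n,u,v,z in [('ball',283,234,.19),('t4',141,156,.1965),('t3',54,166,.2115),('t2',2,168,.1965),('corner far',358,101,.045),('corner near',354,184,.045)]: print(n,onz(c,u,v,z,True).round(4))
```

```text
ball [ 0.4775 -0.2222  0.19  ]
t4 [ 0.5537 -0.1194  0.1965]
t3 [ 0.5598 -0.0429  0.2115]
t2 [0.5698 0.0418 0.1965]
corner far [ 0.5829 -0.3258  0.045 ]
corner near [ 0.4813 -0.3136  0.045 ]
```

Call:
servo_tool --targets '[-0.4, 0.2, 3, 0, 0, 0, 0, -0.3, 0.1, 3, 0, 0, 0, 0, 0, 0, 2.5, 0, 0, 0, 0, 0, 0, 0, 0, 0, 0, 120, 0, 0, 0, 0, 0, 0, 200, 0, 0, 0, 0, 0, 0, 200, 0, 0, 0, 0, 0, 0, 200]' --squeeze 15

```text
time_s: 2.62
tool_pos: [0.4833, -0.232, 0.1795]
tcp_rot: [0.998, -0.054, 0.011, 0.006]
ft_force: [2.3, 8.7, -3.2]
finger_gap: 0.0575
```

Run:
```python
from h import *
go([.478,-.2205,.171],-.1)
cv2.imwrite("pics/e_w.png",arm.read_camera('wrist'))
```

```text
t 2.62 pos [ 0.4833 -0.232   0.1795] F [ 2.3  8.7 -3.2] gap 0.0575 -> shift cm [-0.67 -1.1   0.82] rot [ 0.012 -0.022 -0.008]
```

View pics/e_w.png

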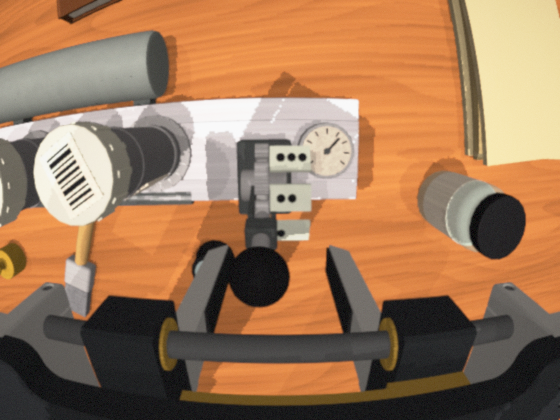

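Call:
servo_tool --targets '[0, 0, 0, 0, 0, 0, 0, -0.3, -0.6, 0, 0.01, -0.02, 0, 0, -0.3, -0.5, 0.4, 0, 0, 0, 0, 0, 0, 0.3, 0, 0, 0, 0]'

```text
time_s: 3.18
tool_pos: [0.4792, -0.2185, 0.1733]
tcp_rot: [0.999, -0.054, 0.001, -0.0]
ft_force: [0.9, 0.4, -0.3]
finger_gap: 0.0902
```

Run:
```python
from h import *
go([.478,-.2205,.171],-.1)
c=arm.get_calibration('wrist')
a=arm.read_camera('wrist');cv2.imwrite("pics/f_w.png",a)
```

```text
t 3.17 pos [ 0.4792 -0.2185  0.1733] F [ 0.9  0.4 -0.3] gap 0.0902 -> shift cm [-0.1   0.21  0.22] rot [-0.    -0.003 -0.007]
```

View pics/f_w.png

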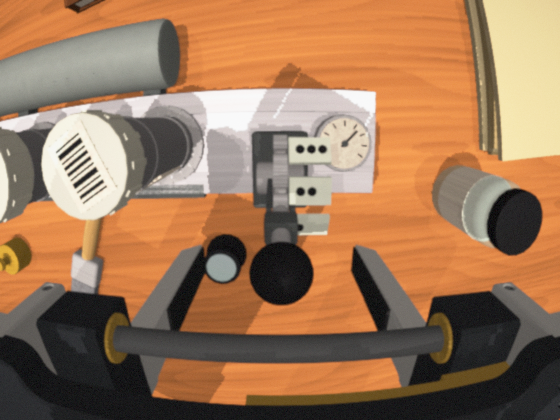

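Call:
servo_tool --targets '[0, 0.1, 0.2, 0, 0, 0, 150, 0, 0, 0, 0, 0, 0, 200, 0, 0, 0, 0, 0, 0, 200, 0, 0, 0, 0, 0, 0, 200, 0, 0, 0, 0, 0, 0, 200]' --squeeze 15

```text
time_s: 3.85
tool_pos: [0.4788, -0.22, 0.1706]
tcp_rot: [0.999, -0.054, 0.001, -0.0]
ft_force: [-0.0, 0.4, 0.3]
finger_gap: 0.0473
```

Run:
```python
from h import *
go([.478,-.2205,.171],-.1)
c=arm.get_calibration('wrist')
a=arm.read_camera('wrist');cv2.imwrite("pics/g_w.png",a)
```

```text
t 3.85 pos [ 0.4788 -0.22    0.1706] F [-0.   0.4  0.3] gap 0.0473 -> shift cm [-0.08  0.06 -0.04] rot [-0.    -0.002 -0.008]
```

View pics/g_w.png

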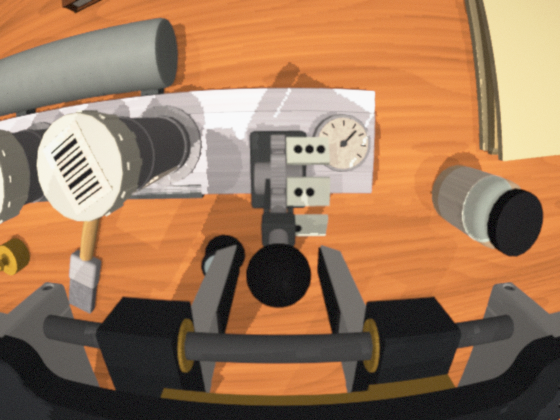

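Call:
servo_tool --targets '[0, 0, 0, 0, 0, 0, 220, 0, 0, 0, 0, 0, 0, 220, 0, 0, 0, 0, 0, 0, 220, 1.1, 0, -0.3, 0, 0, 0, 220, 1.1, 0, -0.2, 0, 0, 0, 220, 1.1, 0, 0, 0, 0, 0, 220, 1.1, 0, 0, 0, 0, 0, 220]' --squeeze 20

```text
time_s: 4.78
tool_pos: [0.5232, -0.2246, 0.175]
tcp_rot: [0.999, -0.054, -0.001, -0.001]
ft_force: [-3.7, -0.7, -3.1]
finger_gap: 0.0348
```

Run:
```python
from h import *
go([.574,-.228,.159],-.1)
```

```text
t 4.78 pos [ 0.5232 -0.2246  0.175 ] F [-3.7 -0.7 -3.1] gap 0.0348 -> shift cm [ 5.09 -0.21  1.59] rot [-0.001  0.003 -0.008]
```

Call:
servo_tool --targets '[0.9, 0, 0.1, 0, 0, 0, 220, 0.9, 0, 0.2, 0, 0, 0, 220, 0.9, 0, 0.3, 0, 0, 0, 220, 0.9, 0, 0.3, 0, 0, 0, 220, 0.8, 0, 0.4, 0, 0, 0, 220, 0.7, 0, 0.3, 0, 0, 0, 220, 0, 0, 0, 0, 0, 0, 220]'

```text
time_s: 5.65
tool_pos: [0.5786, -0.2303, 0.1571]
tcp_rot: [0.999, -0.054, -0.002, -0.001]
ft_force: [-2.9, 0.2, 2.1]
finger_gap: 0.0351
```

Run:
```python
from h import *
go([.574,-.228,.159],-.1)
c=arm.get_calibration('wrist')
a=arm.read_camera('wrist');cv2.imwrite("pics/i_w.png",a)
```

```text
t 5.65 pos [ 0.5786 -0.2303  0.1571] F [-2.9  0.2  2.1] gap 0.0351 -> shift cm [-0.49 -0.18 -0.19] rot [-0.002  0.003 -0.008]
```

View pics/i_w.png

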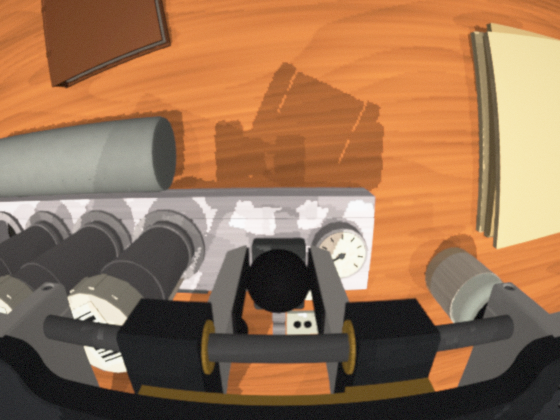

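Call:
servo_tool --targets '[0, 0, 0, 0, 0, 0, 60, 0, 0, 0, 0, 0, 0, 0, 0, 0, 0, 0, 0, 0, 0, 0, 0, -4, 0, 0, 0, 0, 0, 0, -5, 0, 0, 0, 0, -3, 0, -5, 0, 0, 0, 0, -3, 0, 0, 0, 0, 0, 0]'

```text
time_s: 6.58
tool_pos: [0.5199, -0.2244, 0.3017]
tcp_rot: [0.999, -0.053, 0.001, -0.0]
ft_force: [-0.6, -0.4, -0.1]
finger_gap: 0.0941
```

Run:
```python
from h import *
go([.554,-.117,.23],-.1)
a=arm.read_camera('wrist');cv2.imwrite("pics/j_w.png",a);crop(arm.read_camera('scene'),190,130,160,160,3.5,'pics/j_s.png')
```

```text
t 6.58 pos [ 0.5199 -0.2244  0.3017] F [-0.6 -0.4 -0.1] gap 0.0941 -> shift cm [  2.24 -11.03   7.18] rot [-0.001 -0.002 -0.007]
```

View pics/j_w.png

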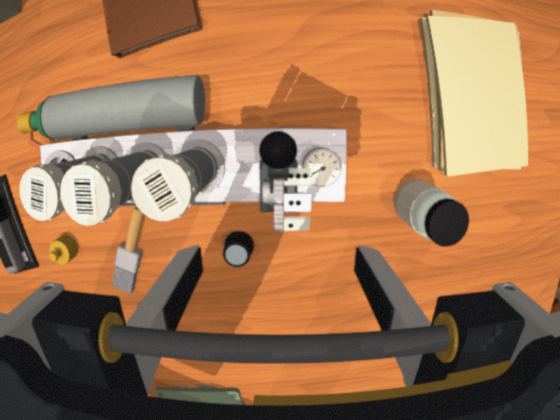

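View pics/j_s.png

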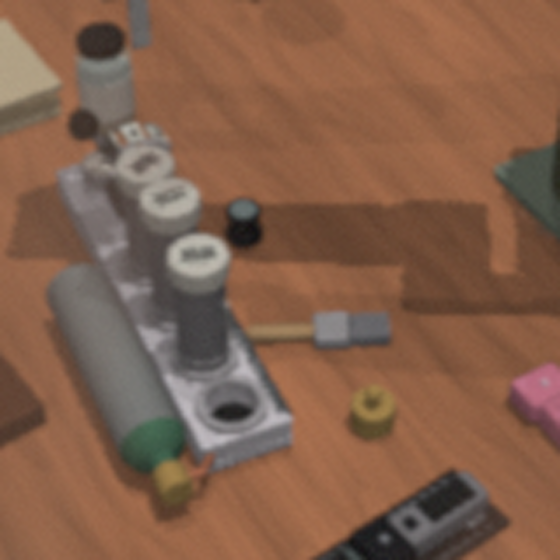

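Run:
```python
from h import *
c=arm.get_calibration('wrist');cs=arm.get_calibration('scene')
print('ball',onz(c,278,150,.177,True), tri(c,(278,150),cs,(190+84/3.5,130+124/3.5),True))
for n,u,v,z in [('t4',163,189,.1965),('t3',90,193,.2115),('t2',40,193,.1965)]: print(n,onz(c,u,v,z,True).round(4))
```

```text
ball [ 0.56916725 -0.22806171  0.177     ] (array([ 0.57057514, -0.22847879,  0.17585864]), np.float64(0.0031421596090772993))
t4 [ 0.5492 -0.1198  0.1965]
t3 [ 0.558  -0.0489  0.2115]
t2 [0.5651 0.0313 0.1965]
```

Call:
servo_tool --targets '[0.7, -3.6, 0, 0, 0, 0, 255, 0.7, -3.6, 1, 0, 0, 0, 255, 0.7, -3.6, 2, 0, 0, 0, 255, 0, 0, 2, 0, 0, 0, 255, 0, 0, 1, 0, 0, 0, 255, 0, 0, 0, 0, 0, 0, 255]'

```text
time_s: 7.42
tool_pos: [0.5524, -0.1143, 0.2331]
tcp_rot: [0.998, -0.055, -0.003, -0.003]
ft_force: [-0.1, 0.2, -0.4]
finger_gap: 0.0374
```

Run:
```python
from h import *
go([.552,-.117,.1965],-.1)
c=arm.get_calibration('wrist')
a=arm.read_camera('wrist');cv2.imwrite("pics/k_w.png",a)
```

```text
t 7.42 pos [ 0.5524 -0.1143  0.2331] F [-0.1  0.2 -0.4] gap 0.0374 -> shift cm [0.01 0.3  3.65] rot [-0.006  0.006 -0.01 ]
```

View pics/k_w.png

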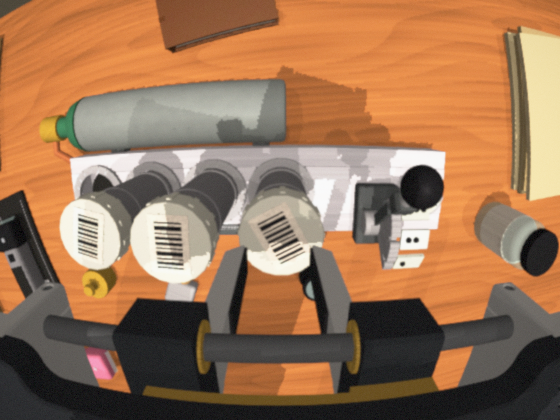

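Call:
servo_tool --targets '[0, 0.2, 0, 0, 0, -0.01, 255, 0, 0, 0, 0, 0, 0, 255, 0, 0, 1.5, 0, 0, 0, 255, 0, 0, 1.5, 0, 0, 0, 255, 0, 0, 0.6, 0, 0, 0, 255, 0, 0, 0.6, 0, 0, 0, 255, 0, 0, 0.6, 0, 0, 0, 255]'

```text
time_s: 8.35
tool_pos: [0.5542, -0.1185, 0.1861]
tcp_rot: [0.999, -0.051, 0.001, -0.002]
ft_force: [0.9, 0.1, -0.0]
finger_gap: 0.0004
```

Run:
```python
from h import *
go([.552,-.117,.1825],-.1)
```

```text
t 8.35 pos [ 0.5542 -0.1185  0.1861] F [ 0.9  0.1 -0. ] gap 0.0004 -> shift cm [-0.23 -0.12  0.36] rot [-0.004 -0.001 -0.002]
```

Call:
servo_tool --targets '[-0.2, 0, 0.4, 0, 0, 0, 255, 0, 0, 0.5, 0, 0, 0, 255, 0, 0, 0.5, 0, 0, 0, 255]'

```text
time_s: 8.72
tool_pos: [0.5578, -0.1206, 0.1828]
tcp_rot: [0.999, -0.051, 0.008, 0.001]
ft_force: [-3.5, 0.5, 18.5]
finger_gap: 0.0005
```

Call:
servo_tool --targets '[0, 0, -3, 0, 0, 0, 255, 0, 0, -3.5, 0, 0, 0, 255, 0, -4, -0.5, 0, 0, 0, 255, 0, -4, 0, 0, 0, 0, 255, 0, 0, 0, 0, 0, 0, 255]'

```text
time_s: 9.35
tool_pos: [0.5655, -0.0397, 0.2558]
tcp_rot: [0.999, -0.052, 0.01, 0.001]
ft_force: [-0.0, 0.1, -1.1]
finger_gap: 0.0004
```

Run:
```python
from h import *
go([.560,-.0385,.2115],-.1)
a=arm.read_camera('wrist');cv2.imwrite("pics/l_w.png",a)
```

```text
t 9.35 pos [ 0.5655 -0.0397  0.2558] F [-0.   0.1 -1.1] gap 0.0004 -> shift cm [-0.65 -0.06  4.42] rot [ 0.001 -0.02  -0.003]
```

View pics/l_w.png

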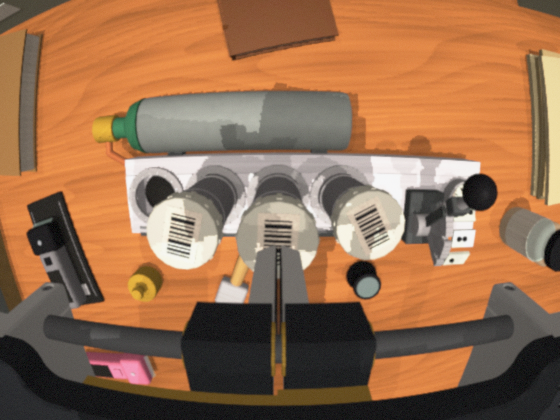

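Call:
servo_tool --targets '[-0.6, 0, 1.5, 0, -0.02, 0, 255, 0, 0, 2, 0, 0, 0, 255, 0, 0, 0.8, 0, 0, 0, 255, 0, 0, 0.7, 0, 0, 0, 255, 0, 0, 0.7, 0, 0, 0, 255, 0, 0, 0.6, 0, 0, 0, 255, 0, 0, 0.5, 0, 0, 0, 255]'

```text
time_s: 10.28
tool_pos: [0.566, -0.0475, 0.1981]
tcp_rot: [0.998, -0.055, 0.009, 0.004]
ft_force: [-3.0, 1.2, 16.7]
finger_gap: 0.0002
```

Run:
```python
from h import *
go([.560,-.0385,.1975],-.1)
```

```text
t 10.28 pos [ 0.566  -0.0475  0.1981] F [-3.   1.2 16.7] gap 0.0002 -> shift cm [-0.7  -0.83  0.04] rot [ 0.006 -0.018 -0.011]
```

Call:
servo_tool --targets '[0, 0, -3, 0, 0, 0, 255, -0.3, 0, -3, 0, -0.02, 0, 255, -0.4, -4.4, 0, 0, 0, 0, 255, 0, -4.3, 0, 0, 0, 0, 255, 0, 0, 0, 0, 0, 0, 255]'

```text
time_s: 10.9
tool_pos: [0.5687, 0.0394, 0.2597]
tcp_rot: [0.998, -0.058, -0.0, 0.004]
ft_force: [-0.1, -0.7, -0.1]
finger_gap: 0.0003
```

Run:
```python
from h import *
go([.568,.0395,.1965],-.1)
a=arm.read_camera('wrist');cv2.imwrite("pics/m_w.png",a)
```

```text
t 10.9 pos [0.5687 0.0394 0.2597] F [-0.1 -0.7 -0.1] gap 0.0003 -> shift cm [-0.08 -0.05  6.32] rot [ 0.008  0.    -0.016]
```

View pics/m_w.png

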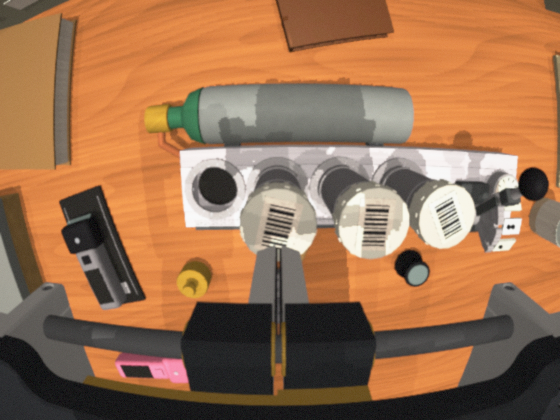

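Call:
servo_tool --targets '[0, 0, 2.5, 0.01, 0, -0.02, 255, 0, 0, 2.5, 0, 0, 0, 255, 0, 0, 1.2, 0, 0, 0, 255, 0, 0, 0.7, 0, 0, 0, 255, 0, 0, 0.7, 0, 0, 0, 255, 0, 0, 0.6, 0, 0, 0, 255, 0, 0, 0.6, 0, 0, 0, 255]'

```text
time_s: 11.82
tool_pos: [0.5775, 0.0313, 0.1828]
tcp_rot: [0.999, -0.051, 0.011, 0.001]
ft_force: [-2.6, -0.1, 21.9]
finger_gap: 0.0001
```

Run:
```python
from h import *
go([.568,.0395,.1825],-.1)
```

```text
t 11.82 pos [0.5775 0.0313 0.1828] F [-2.6 -0.1 21.9] gap 0.0001 -> shift cm [-1.03 -0.72  0.  ] rot [ 0.001 -0.023 -0.001]
```

Call:
servo_tool --targets '[0, 0, -4, 0, 0, 0, 255, 0, 0, -5, 0, -0.02, 0, 255, 0.5, 5.2, -2, 0, 0, 0, 255, 0.5, 5.2, 0, 0, 0, 0, 0, 0.5, 5.2, 0, 0, 0, 0, 0, 0.5, 5.2, 0, 0, 0, 0, 0, 0, 5.1, 0, 0, 0, 0, 0, 0, 0, 0, 0, 0, 0, 0]'

```text
time_s: 12.82
tool_pos: [0.5718, -0.2369, 0.301]
tcp_rot: [0.999, -0.049, 0.006, 0.003]
ft_force: [-0.3, 0.5, 0.6]
finger_gap: 0.047
```

Run:
```python
from h import *
go([.571,-.2285,.158],-.1)
a=arm.read_camera('wrist');cv2.imwrite("pics/n_w.png",a)
crop(arm.read_camera('scene'),190,130,160,160,3.5,'pics/n_s.png')
```

```text
t 12.82 pos [ 0.5718 -0.2369  0.301 ] F [-0.3  0.5  0.6] gap 0.047 -> shift cm [-0.34 -0.92 14.29] rot [ 0.006 -0.012  0.002]
```

View pics/n_w.png

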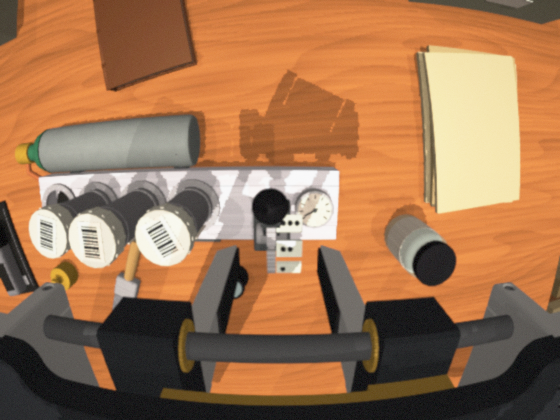

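View pics/n_s.png

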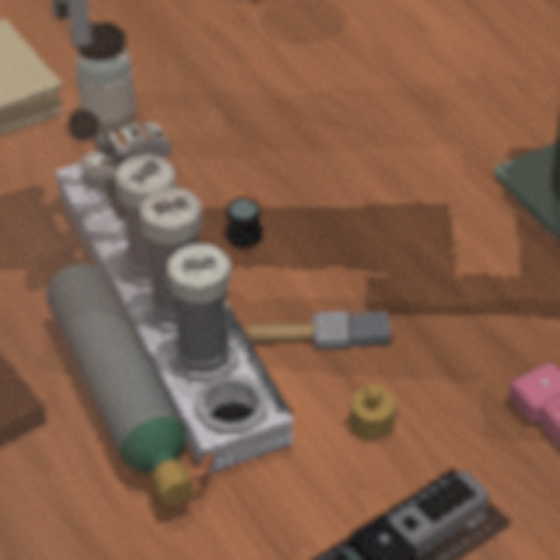

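Call:
servo_tool --targets '[-0.3, -0.9, 2, 0, -0.01, 0, 0, 0, 0, 4, 0, 0, 0, 0, 0, 0, 4, 0, 0, 0, 0, 0, 0, 0, 0, 0, 0, 0]'

```text
time_s: 13.42
tool_pos: [0.5704, -0.2155, 0.1955]
tcp_rot: [0.999, -0.042, -0.0, 0.001]
ft_force: [-0.2, 1.0, 0.3]
finger_gap: 0.093
```

Run:
```python
from h import *
go([.571,-.2285,.158],-.1)
a=arm.read_camera('wrist');cv2.imwrite("pics/o_w.png",a)
```

```text
t 13.43 pos [ 0.5704 -0.2155  0.1955] F [-0.2  1.   0.3] gap 0.093 -> shift cm [0.17 1.28 3.76] rot [0.002 0.    0.015]
```

View pics/o_w.png

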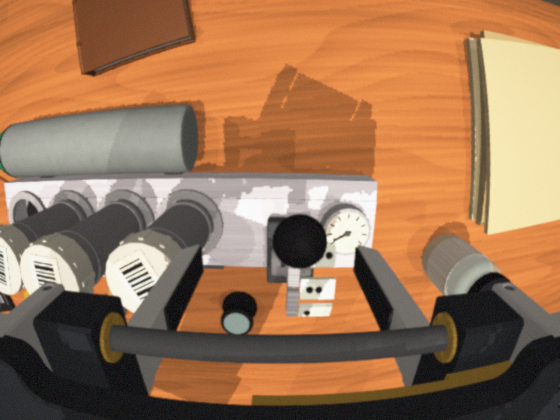

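Call:
servo_tool --targets '[0.1, 1.2, 0, 0, 0, 0.01, 0, 0, 0, 2, 0, 0, 0, 60, 0, 0, 1.7, 0, 0, 0, 90, 0, 0, 0, 0, 0, 0, 120, 0, 0, 0, 0, 0, 0, 150]' --squeeze 15

```text
time_s: 14.1
tool_pos: [0.5752, -0.23, 0.1636]
tcp_rot: [0.999, -0.047, 0.006, 0.004]
ft_force: [-1.0, 0.3, 0.3]
finger_gap: 0.0576
```

Run:
```python
from h import *
go([.571,-.2285,.158],-.1)
a=arm.read_camera('wrist');cv2.imwrite("pics/p_w.png",a)
```

```text
t 14.1 pos [ 0.5752 -0.23    0.1636] F [-1.   0.3  0.3] gap 0.0576 -> shift cm [-0.43 -0.11  0.56] rot [ 0.007 -0.011  0.006]
```

View pics/p_w.png

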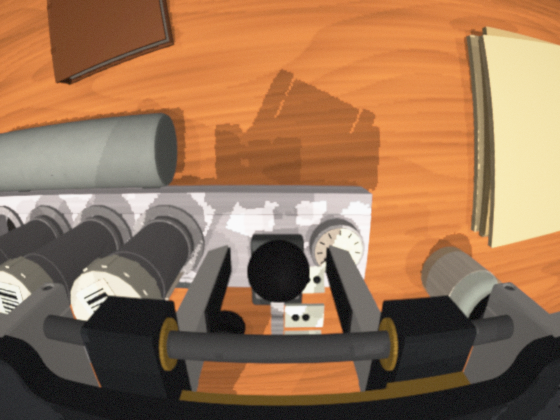

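Call:
servo_tool --targets '[-0.4, -0.1, 0.5, 0, -0.01, 0, 170, 0, 0, 0, 0, 0, 0, 220, 0, 0, 0, 0, 0, 0, 220, 0, 0, 0, 0, 0, 0, 220, 0, 0, 0, 0, 0, 0, 220, -1, 0, -0.6, 0, 0, 0, 220, -1, 0, -0.5, 0, 0, 0, 220, -1, 0, -0.4, 0, 0, 0, 220, -1, 0, -0.2, 0, 0, 0, 220]' --squeeze 20

```text
time_s: 15.28
tool_pos: [0.5281, -0.2253, 0.1751]
tcp_rot: [0.999, -0.047, -0.0, 0.005]
ft_force: [0.5, -2.0, -3.9]
finger_gap: 0.0348
```

Run:
```python
from h import *
go([.5116,-.2220,.176],-.1)
```

```text
t 15.28 pos [ 0.5281 -0.2253  0.1751] F [ 0.5 -2.  -3.9] gap 0.0348 -> shift cm [-1.67 -0.18 -0.09] rot [0.009 0.    0.006]
```

Call:
servo_tool --targets '[-0.8, 0, -0.1, 0, 0, 0, 220, -0.7, 0, 0, 0, 0, 0, 220, 0, 0, 0, 0, 0, 0, 220]'

```text
time_s: 15.65
tool_pos: [0.5097, -0.2235, 0.1772]
tcp_rot: [0.999, -0.047, -0.002, 0.004]
ft_force: [-3.7, -0.7, -2.0]
finger_gap: 0.0352
```

Run:
```python
from h import *
go([.5116,-.2220,.176],-.1)
```

```text
t 15.65 pos [ 0.5097 -0.2235  0.1772] F [-3.7 -0.7 -2. ] gap 0.0352 -> shift cm [ 0.18 -0.16  0.12] rot [0.009 0.004 0.005]
```

Looks seated (arm is pulled, lever resists). Release and inspect.

Call:
servo_tool --targets '[0.1, 0, 0, 0, 0, 0, 60, 0, 0, 0, 0, 0, 0, 0, 0, 0, 0, 0, 0, 0, 0, 0, 0, -4, 0, 0, 0, 0, 0, 0, -5, 0, 0, 0, 0, 0, 0, -4, 0, 0, 0, 0, 0, 0, 0, 0, 0, 0, 0]'

```text
time_s: 16.52
tool_pos: [0.5143, -0.2218, 0.3119]
tcp_rot: [0.999, -0.047, 0.001, 0.004]
ft_force: [0.4, -0.8, -0.4]
finger_gap: 0.0938
```

Run:
```python
from h import *
go([.5116,-.2220,.176],-.1)
c=arm.get_calibration('wrist')
a=arm.read_camera('wrist');cv2.imwrite("pics/q_w.png",a)
a=arm.read_camera('side');cv2.imwrite("pics/q_sf.png",a);crop(a,230,160,160,200,3,'pics/q_s.png')
a=arm.read_camera('scene');cv2.imwrite("pics/q_c.png",a)
```

```text
t 16.52 pos [ 0.5143 -0.2218  0.3119] F [ 0.4 -0.8 -0.4] gap 0.0938 -> shift cm [-0.29 -0.06 13.59] rot [ 0.008 -0.002  0.007]
```

View pics/q_w.png

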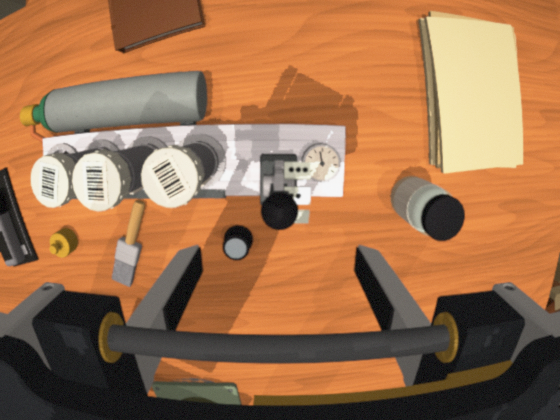

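View pics/q_s.png

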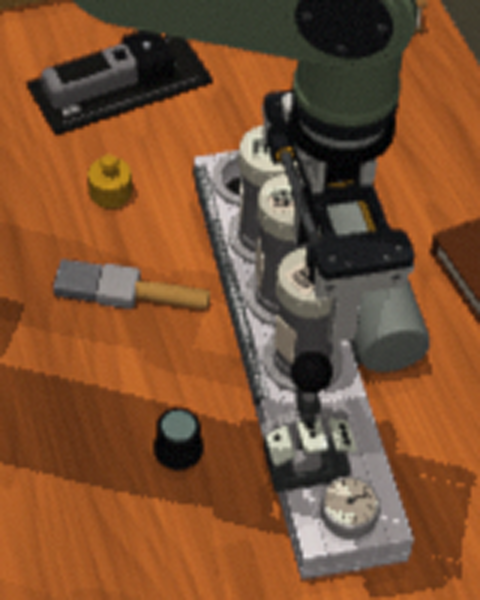

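View pics/q_c.png

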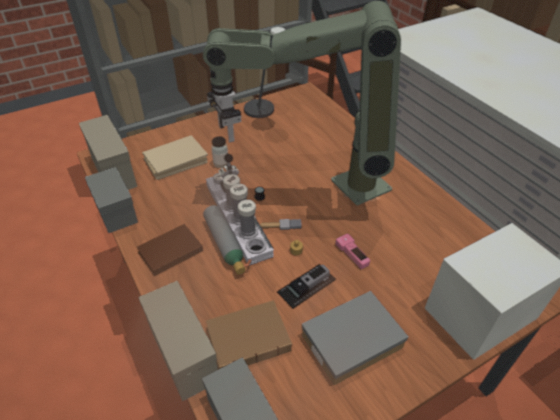

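Run:
```python
from h import *
c=arm.get_calibration('wrist');cd=arm.get_calibration('side')
print(onz(c,279,211,.195,True),onz(cd,334,283.7,.195),tri(c,(279,211),cd,(334,283.7),True))
cs=arm.get_calibration('scene')
a=cv2.imread('pics/q_c.png');crop(a,265,220,120,100,5,'pics/r_c.png')
a=cv2.imread('pics/q_sf.png');crop(a,180,150,150,90,5,'pics/r_s.png')
```

```text
[ 0.50834822 -0.22111194  0.195     ] [ 0.51318718 -0.22205637  0.195     ] (array([ 0.51088886, -0.22257432,  0.19852434]), np.float64(0.003990648221927513))
```

View pics/r_c.png

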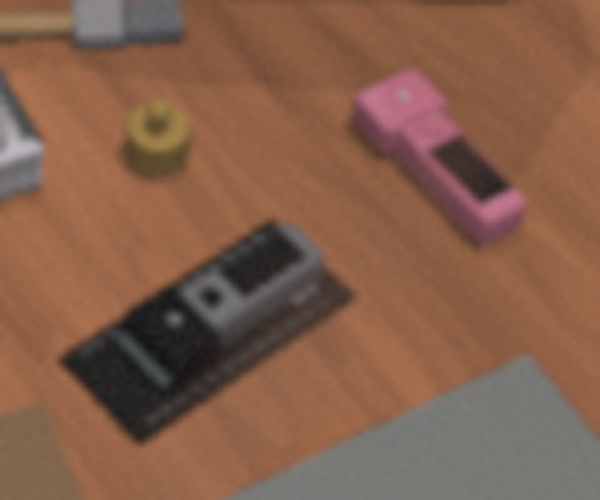

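View pics/r_s.png

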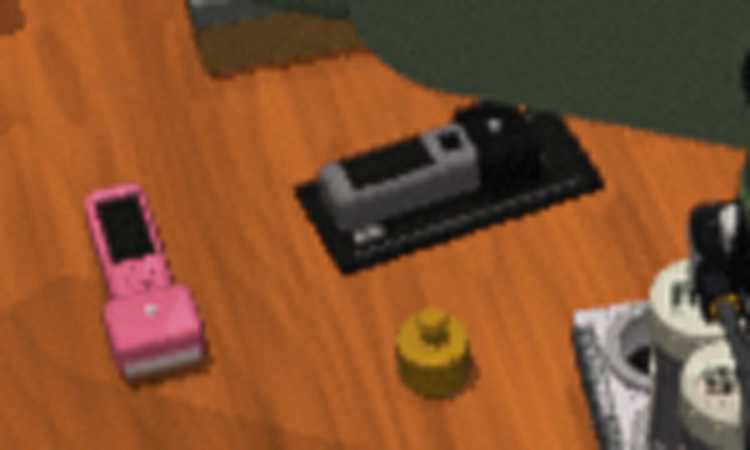

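Run:
```python
from h import *
cs=arm.get_calibration('scene');cd=arm.get_calibration('side')
S=lambda x,y:(265+x/5,220+y/5)
P=[onz(cs,*S(*p),.008) for p in [(62,358),(138,440),(355,293),(272,222)]]
print(np.round(P,4),np.mean(P,0)); d=P[0]+P[1]-P[2]-P[3];print(np.arctan2(d[1],d[0]))
D=lambda x,y:(180+x/5,150+y/5)
P=[onz(cd,*D(*p),.008) for p in [(298,190),(348,270),(603,185),(553,108)]]
print(np.round(P,4),np.mean(P,0))
a,b=onz(cs,*S(302,250),.044),onz(cs,*S(212,297),.044);print(a,b)
print(tri(cs,S(174,318),cd,D(494,124)),'headdot'); print(tri(cs,S(212,297),cd,D(450,139)),'btn')
go([.48,.33,.30],.2)
```

```text
[[0.5973 0.3111 0.008 ]
 [0.5867 0.3942 0.008 ]
 [0.3899 0.3667 0.008 ]
 [0.405  0.2839 0.008 ]] [0.49471753 0.33897753 0.008     ]
0.13999934474490752
[[0.3926 0.3587 0.008 ]
 [0.4075 0.2755 0.008 ]
 [0.5968 0.3022 0.008 ]
 [0.5862 0.3856 0.008 ]] [0.49576588 0.33049768 0.008     ]
[0.41901053 0.33822156 0.044     ] [0.49562267 0.341047   0.044     ]
(array([0.52973153, 0.34444754, 0.04678041]), np.float64(0.0018221062346530789)) headdot
(array([0.49706436, 0.34118694, 0.04477303]), np.float64(0.0022398370741897483)) btn
t 16.68 pos [ 0.5115 -0.2203  0.306 ] F [-0.1 -0.5 -1. ] gap 0.094 -> shift cm [ -8.28 -54.5    0.51] rot [ 0.002  0.009 -0.294]
```

Call:
servo_tool --targets '[-0.8, -5.4, 0, 0, 0, 0, 0, -0.8, -5.4, 0, 0, 0, 0, 0, -0.8, -5.4, 0, 0, 0, 0, 0, -0.8, -5.4, 0, 0, 0, 0, 0, -0.8, -5.4, 0, 0, 0, 0, 0, -0.8, -5.4, 0, 0, 0, 0, 0, -0.8, -5.4, 0, 0, 0, 0, 0, -0.8, -5.4, 0, 0, 0, 0, 0, -0.8, -5.4, 0, 0, 0, -0.1, 0, 0, -3, 0, 0, 0, -0.1, 0, 0, 0, 0, 0, 0, -0.05, 0]'

```text
time_s: 18.05
tool_pos: [0.4724, 0.3159, 0.2778]
tcp_rot: [0.996, 0.081, -0.027, -0.001]
ft_force: [-0.1, -0.7, 0.1]
finger_gap: 0.0934
```

Run:
```python
from h import *
go([.48,.335,.30],.1)
a=arm.read_camera('wrist');cv2.imwrite("pics/s_w.png",a)
```

```text
t 18.05 pos [0.4724 0.3159 0.2778] F [-0.1 -0.7  0.1] gap 0.0934 -> shift cm [ 0.94 -1.78 -2.27] rot [-0.004  0.055  0.061]
```

View pics/s_w.png

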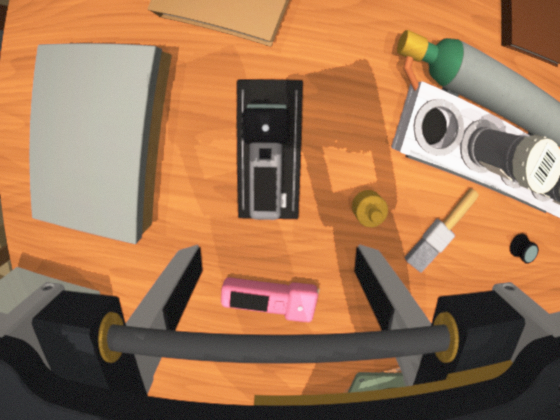

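Run:
```python
from h import *
a=cv2.imread('pics/s_w.png');crop(a,220,70,100,160,3.7,'pics/s_c.png')
```

```text
(no output)
```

View pics/s_c.png

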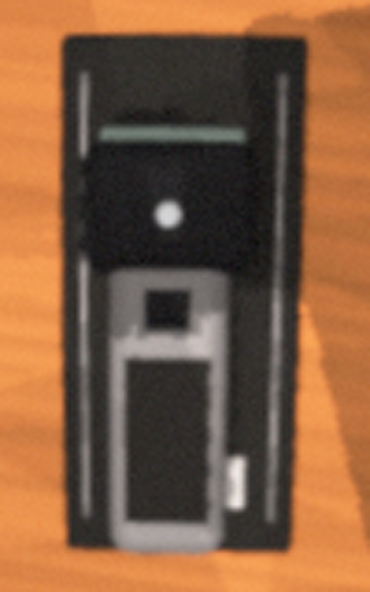

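Run:
```python
from h import *
c=arm.get_calibration('wrist')
P=lambda x,y,z:onz(c,220+x/3.7,70+y/3.7,z,True)
pc=[P(*p,.008) for p in [(64,38),(304,38),(290,548),(68,546)]];print(np.round(pc,4),np.mean(pc,0).round(4)); d=pc[0]+pc[1]-pc[2]-pc[3];print('pad yaw',np.arctan2(d[1],d[0]),np.linalg.norm(d)/2)
f=P(169,270,.044);r=P(167,542,.044);h=P(168,214,.046);g=P(172,134,.04);b=P(168,309,.044)
for n,x in zip('frhgb',(f,r,h,g,b)):print(n,x.round(4),np.linalg.norm((x-r)[:2]).round(4))
for x in (h,g,b): d=x-r;print('yaw',np.arctan2(d[1],d[0]))
```

```text
[[0.5832 0.3901 0.008 ]
 [0.5964 0.3046 0.008 ]
 [0.4034 0.2759 0.008 ]
 [0.39   0.3625 0.008 ]] [0.4933 0.3333 0.008 ]
pad yaw 0.14492587402219825 0.1951354521723874
f [0.5084 0.3384 0.044 ] 0.098
r [0.4114 0.3244 0.044 ] 0.0
h [0.5274 0.3416 0.046 ] 0.1173
g [0.5542 0.3447 0.04  ] 0.1443
b [0.495  0.3367 0.044 ] 0.0845
yaw 0.14664468014371024
yaw 0.14066690990888825
yaw 0.14521768262813803
```

Run:
```python
from h import *
go([.483,.3345,.1],.145)
```

```text
t 18.1 pos [0.4721 0.3151 0.2773] F [ 0.2 -0.1 -0.2] gap 0.0938 -> shift cm [ 2.37 -1.64 17.64] rot [-0.005  0.056  0.016]
```

Call:
servo_tool --targets '[0, -1.6, 3, 0, 0.05, 0.01, 0, 0.6, 0, 4, 0, 0, 0, 0, 0.4, 0, 5, 0, 0, 0, 0, 0, 0, 4, 0, 0, 0, 0, 0, 0, 0, 0, 0, 0, 0]'

```text
time_s: 18.73
tool_pos: [0.4719, 0.3298, 0.1048]
tcp_rot: [0.997, 0.073, -0.009, 0.0]
ft_force: [-0.3, 0.4, 0.1]
finger_gap: 0.0939
```

Run:
```python
from h import *
go([.483,.3345,.012],.145)
a=arm.read_camera('wrist');cv2.imwrite("pics/t_w.png",a)
```

```text
t 18.73 pos [0.4719 0.3298 0.1048] F [-0.3  0.4  0.1] gap 0.0939 -> shift cm [ 1.32 -0.29  9.26] rot [-0.001  0.017  0.001]
```

View pics/t_w.png

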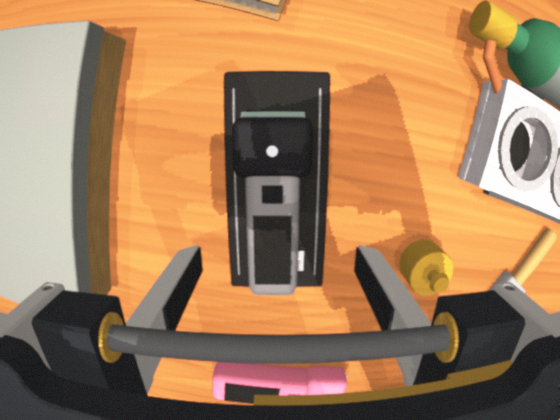

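Run:
```python
from h import *
c=arm.get_calibration('wrist')
for n,u,v,z in [('dot',272,151,.046),('btn',272,194,.044),('rear',271,289,.044),('front',272,114,.04),('hl',247,178,.044),('hr',299,178,.044),('p1',226,73,.008),('p2',329,73,.008),('p3',322,286,.008),('p4',232,284,.008)]: print(n,onz(c,u,v,z,True).round(4))
p=np.mean([onz(c,u,v,.008,True) for u,v in [(226,73),(329,73),(322,286),(232,284)]],0);print(p)
```

```text
dot [0.5297 0.3439 0.046 ]
btn [0.4969 0.3393 0.044 ]
rear [0.4149 0.3287 0.044 ]
front [0.5567 0.3479 0.04  ]
hl [0.5066 0.3597 0.044 ]
hr [0.5122 0.3209 0.044 ]
p1 [0.587 0.392 0.008]
p2 [0.5994 0.3065 0.008 ]
p3 [0.404  0.2776 0.008 ]
p4 [0.3934 0.365  0.008 ]
[0.49592144 0.33527857 0.008     ]
```

Call:
servo_tool --targets '[1.0, -0.6, 3, 0, 0.01, 0, 0, 0.3, 0, 3, 0, 0, 0, 0, 0, 0, 1.8, 0, 0, 0, 0, 0, 0, 0.4, 0, 0, 0, 0, 0, 0, 0, 0, 0, 0, 0]'

```text
time_s: 19.4
tool_pos: [0.4934, 0.342, 0.033]
tcp_rot: [0.997, 0.072, 0.007, -0.004]
ft_force: [-0.5, 0.4, 0.7]
finger_gap: 0.0938
```

Run:
```python
from h import *
go([.484,.3385,.012],.145)
a=arm.read_camera('wrist');cv2.imwrite("pics/u_w.png",a)
```

```text
t 19.4 pos [0.4934 0.342  0.033 ] F [-0.5  0.4  0.7] gap 0.0938 -> shift cm [-1.01  0.23  2.08] rot [-0.008 -0.014 -0.002]
```

View pics/u_w.png

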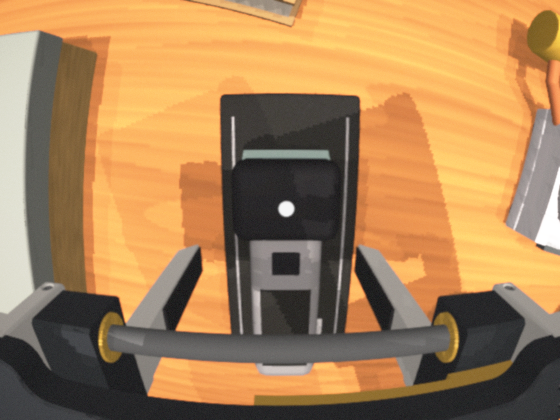

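Call:
servo_tool --targets '[-0.9, 0.3, 0.8, -0.01, -0.01, 0, 0, -0.1, 0.1, 0.9, 0, 0, 0, 60, 0, 0, 0.2, 0, 0, 0, 60, 0, 0, 0, 0, 0, 0, 60]' --squeeze 12

```text
time_s: 19.95
tool_pos: [0.4847, 0.3371, 0.0147]
tcp_rot: [0.997, 0.072, 0.003, 0.001]
ft_force: [-0.3, 0.0, -0.3]
finger_gap: 0.0722
```

Run:
```python
from h import *
go([.484,.3385,.012],.145)
a=arm.read_camera('wrist');cv2.imwrite("pics/v_w.png",a)
```

```text
t 19.95 pos [0.4847 0.3371 0.0147] F [-0.3  0.  -0.3] gap 0.0722 -> shift cm [-0.05 -0.15  0.27] rot [ 0.002 -0.007 -0.001]
```

View pics/v_w.png

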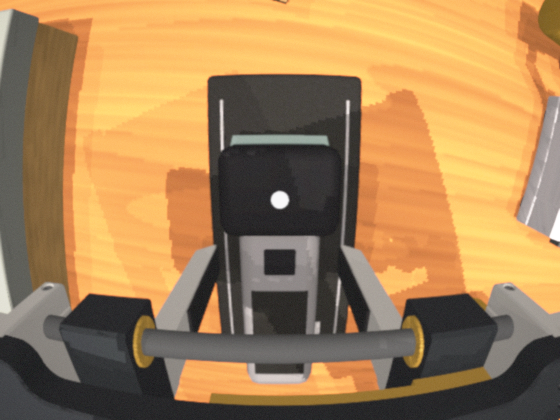

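Call:
servo_tool --targets '[0, 0, 0.2, 0, -0.01, 0, 120, 0, 0, 0, 0, 0, 0, 200, 0, 0, 0, 0, 0, 0, 200, 0, 0, 0, 0, 0, 0, 200, 0, 0, 0, 0, 0, 0, 200]' --squeeze 35

```text
time_s: 20.62
tool_pos: [0.4854, 0.3372, 0.013]
tcp_rot: [0.997, 0.072, -0.002, 0.001]
ft_force: [-0.2, 0.5, -0.5]
finger_gap: 0.042
```

Run:
```python
from h import *
go([.484,.3385,.012],.145)
a=arm.read_camera('wrist');cv2.imwrite("pics/w_w.png",a)
```

```text
t 20.62 pos [0.4854 0.3372 0.013 ] F [-0.2  0.5 -0.5] gap 0.042 -> shift cm [-0.12 -0.15  0.1 ] rot [ 0.001  0.003 -0.002]
```

View pics/w_w.png

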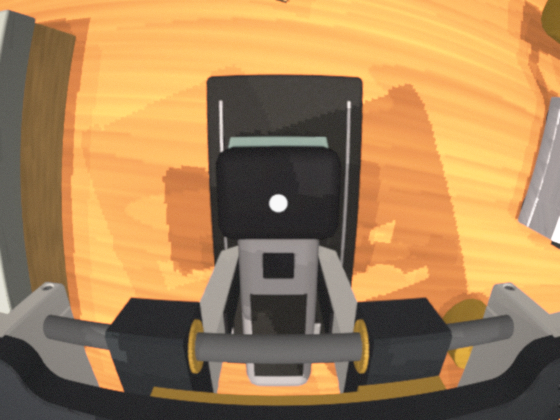

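Call:
servo_tool --targets '[0, 0, -2, 0, 0, 0, 200, 0, 0, -4, 0, 0, 0, 200, 0, 0, -5, 0, 0, 0, 200, 0, 0, -5, 0, 0, 0, 200, 0, 0, -5, 0, 0, 0, 200, 0, 0, -3, 0, 0, 0, 200, 0, 0, 0, 0, 0, 0, 200]'

```text
time_s: 21.55
tool_pos: [0.4849, 0.3375, 0.2669]
tcp_rot: [0.997, 0.072, -0.0, 0.0]
ft_force: [0.3, 0.7, -2.5]
finger_gap: 0.0416
```

Run:
```python
from h import *
go([.4546,.0514,.26],-.1)
a=arm.read_camera('wrist');cv2.imwrite("pics/x_w.png",a)
```

```text
t 21.55 pos [0.4849 0.3375 0.2669] F [ 0.3  0.7 -2.5] gap 0.0416 -> shift cm [-7.1  27.88  0.7 ] rot [0.    0.    0.244]
```

View pics/x_w.png

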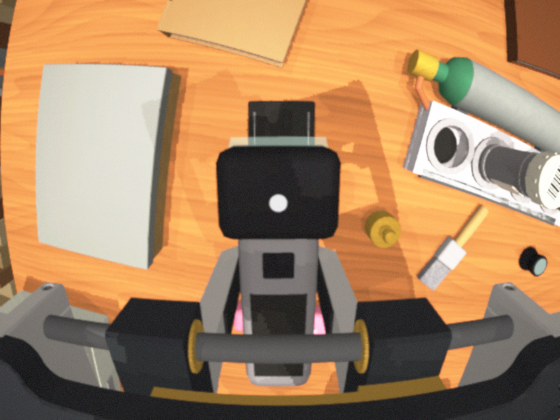

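Run:
```python
from h import *
c=arm.get_calibration('wrist');s=arm.get_state();q=R.from_quat(s['tcp_rot']);t=s['tool_pos']
for n,u,v,dz in [('rear',278,381,.031),('rear bottom?',278,383,.031),('headfront',278,148,.033),('headback',278,238,.033),('winfront',278,138,.02),('hl',241,300,.031),('hr',317,300,.031),('headL',217,190,.033),('headR',340,190,.033)]:
    p=onz(c,u,v,t[2]+dz,True);print(n,(q.inv().apply(p-t)*1000).round(1))
```

```text
rear [-71.9  -0.5 -30.7]
rear bottom? [-73.8  -0.5 -30.7]
headfront [ 68.3  -0.4 -33.2]
headback [ 25.7  -0.4 -33.1]
winfront [ 72.1  -0.4 -20.3]
hl [-10.4 -20.  -31. ]
hr [-10.5  20.2 -30.9]
headL [ 49.2 -28.6 -33.2]
headR [ 49.2  28.3 -33.1]
```

Run:
```python
from h import *
c=arm.get_calibration('wrist');s=arm.get_state();q=R.from_quat(s['tcp_rot']);t=s['tool_pos']
for v in [[0,0,0],[.008,0,0],[-.008,0,0],[.008,.021,0],[.008,.021,-.02],[.008,.026,0]]: print(v,proj(c,t+q.apply(v),True))
```

```text
[0, 0, 0] [278.67997083 258.44448821]
[0.008, 0, 0] [278.67914205 246.13967175]
[-0.008, 0, 0] [278.68017797 270.34271637]
[0.008, 0.021, 0] [314.02882077 245.97408004]
[0.008, 0.021, -0.02] [317.86651368 259.93501043]
[0.008, 0.026, 0] [322.35204305 245.89677814]
```

Call:
servo_tool --targets '[-0.5, 2.5, 0, 0, 0, 0, 200, -0.8, 3.5, 0, 0, 0, 0, 200, -0.8, 3.5, 0, 0, 0, 0, 200, -0.8, 3.5, 0, 0, 0, 0, 200, -0.8, 3.5, 0, 0, 0, 0, 200, -0.8, 3.5, 0, 0, 0, 0, 200, -0.8, 3.5, 0, 0, 0, 0.06, 200, -0.5, 2.5, 0, 0, 0, 0.06, 200, 0, 1, 0, 0, 0, 0.06, 200, 0, 0, 0, 0, 0, 0.06, 200, 0, 0, 0, 0, 0, 0, 200]'

```text
time_s: 22.98
tool_pos: [0.4443, 0.051, 0.2395]
tcp_rot: [0.998, -0.051, -0.026, 0.005]
ft_force: [-0.0, 0.1, -1.1]
finger_gap: 0.0415
```

Run:
```python
from h import *
go([.4615,.0507,.228],-.1)
a=arm.read_camera('wrist');cv2.imwrite("pics/y_w.png",a)
```

```text
t 22.98 pos [0.4443 0.051  0.2395] F [-0.   0.1 -1.1] gap 0.0415 -> shift cm [ 1.77 -0.16  1.06] rot [ 0.013  0.051 -0.003]
```

View pics/y_w.png

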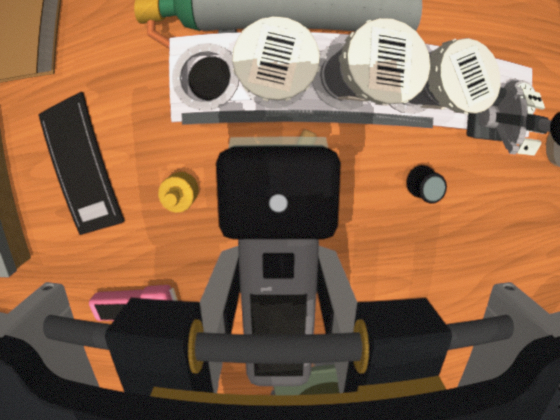

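Run:
```python
from h import *
c=arm.get_calibration('wrist')
for n,u,v,z in [('t2',275.5,58,.1825),('t3',391,61,.1975),('t4',468,76,.1825)]: print(n,onz(c,u,v,z,True).round(4))
```

```text
t2 [0.5661 0.0396 0.1825]
t3 [ 0.5582 -0.0378  0.1975]
t4 [ 0.5503 -0.1103  0.1825]
```

Call:
servo_tool --targets '[0.8, -0.2, 0.2, 0.01, 0.05, 0, 200, 0.8, 0, 0.5, 0, 0, 0, 200, 0, 0, 0, 0, 0, 0, 200]'

```text
time_s: 23.4
tool_pos: [0.4592, 0.052, 0.2292]
tcp_rot: [0.999, -0.05, -0.003, 0.001]
ft_force: [-0.1, 0.5, -1.5]
finger_gap: 0.042
```

Run:
```python
from h import *
go([.4605,.0505,.228],-.1)
a=arm.read_camera('wrist');cv2.imwrite("pics/z_w.png",a)
```

```text
t 23.4 pos [0.4592 0.052  0.2292] F [-0.1  0.5 -1.5] gap 0.042 -> shift cm [0.15 0.13 0.12] rot [0.003 0.005 0.001]
```

View pics/z_w.png

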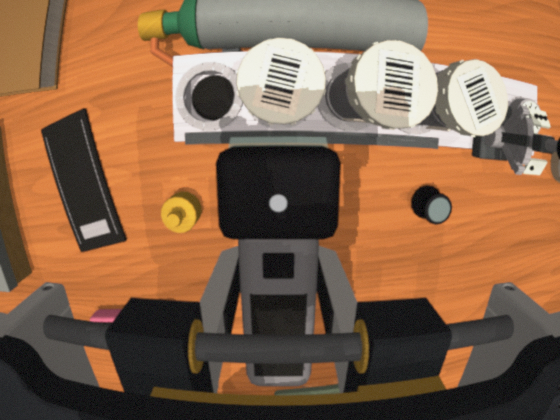

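Call:
servo_tool --targets '[0.15, 0.1, 0.1, 0, 0.005, 0, 200, 0, 0, 0, 0, 0, 0, 200, 0, 0, 0, 0, 0, 0, 200, 0, 0, 0, 0, 0, 0, 200, 0, 0, 0, 0, 0, 0, 200, 0, 0, 0, 0, 0, 0, 200, 0, 0, 0, 0, 0, 0, 200, 0, 0, 0, 0, 0, 0, 200, 0, 0, 0, 0, 0, 0, 200, 0, 0, 0, 0, 0, 0, 200, 0, 0, 0, 0, 0, 0, 200, 0, 0, 0, 0, 0, 0, 200]'

```text
time_s: 24.95
tool_pos: [0.4608, 0.0509, 0.2288]
tcp_rot: [0.999, -0.049, -0.0, 0.001]
ft_force: [0.0, 0.4, -2.2]
finger_gap: 0.0418
```

Run:
```python
from h import *
go([.4605,.0505,.228],-.1)
c=arm.get_calibration('wrist');a=arm.read_camera('wrist');cv2.imwrite("pics/z2_w.png",a);crop(a,200,20,160,260,2.2,'pics/z2_c.png')
print(onz(c,281,80,.1825,True))
b=arm.read_camera('scene');crop(b,190,130,160,160,3.5,'pics/z2_s.png')
```

```text
t 24.95 pos [0.4608 0.0509 0.2288] F [ 0.   0.4 -2.2] gap 0.0418 -> shift cm [-0.03  0.04  0.08] rot [0.003 0.    0.002]
[0.56878035 0.03811409 0.1825    ]
```

View pics/z2_c.png

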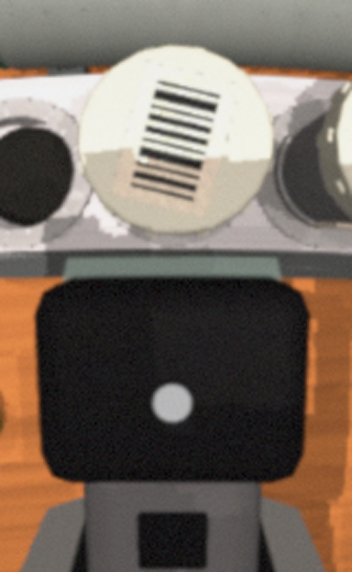

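View pics/z2_s.png

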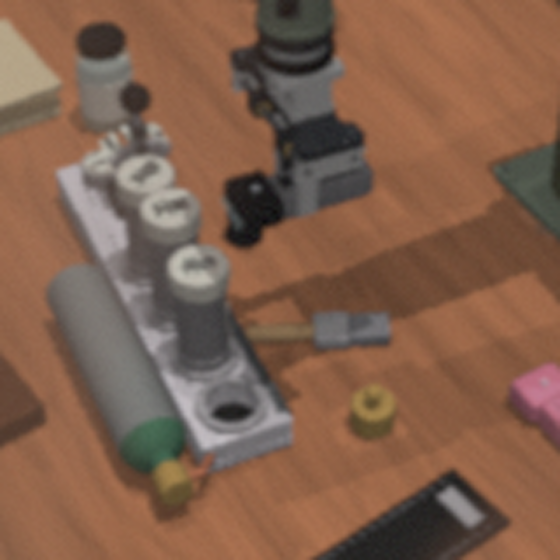

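Call:
servo_tool --targets '[-0.4, 0, 0, 0, 0, 0, 200, 0, 0, 0, 0, 0, 0, 200, 0, 0, 0, 0, 0, 0, 200, 0, 0, 0, 0, 0, 0, 200, 0, 0, 0, 0, 0, 0, 200, 0, 0, 0, 0, 0, 0, 200, 0, 0, 0, 0, 0, 0, 200, 0, 0, 0, 0, 0, 0, 200, 0, 0, 0, 0, 0, 0, 200, 0, 0, 0, 0, 0, 0, 200, 0, 0, 0, 0, 0, 0, 200, 0, 0, 0, 0, 0, 0, 200]'

```text
time_s: 26.55
tool_pos: [0.4565, 0.0513, 0.2288]
tcp_rot: [0.999, -0.049, -0.0, 0.001]
ft_force: [-0.3, -0.1, -1.9]
finger_gap: 0.0416
```

Run:
```python
from h import *
go([.4520,-.0268,.243],-.1)
```

```text
t 26.55 pos [0.4565 0.0513 0.2288] F [-0.3 -0.1 -1.9] gap 0.0416 -> shift cm [ 0.32  7.82 -1.4 ] rot [0.003 0.    0.002]
```

Call:
servo_tool --targets '[0, 0.5, -1.4, 0, 0, 0, 200, 0.2, 2.4, 0, 0, 0, 0, 200, 0.2, 2.5, 0, 0, 0, 0, 200, 0, 2.2, 0, 0, 0, 0, 200, 0, 0.2, 0, 0, 0, 0, 200, 0, 0, 0, 0, 0, 0, 200]'

```text
time_s: 27.3
tool_pos: [0.4548, -0.0296, 0.249]
tcp_rot: [0.999, -0.049, 0.003, 0.002]
ft_force: [-0.4, 0.8, -1.0]
finger_gap: 0.0416
```

Run:
```python
from h import *
go([.4530,-.0274,.243],-.1)
a=arm.read_camera('wrist');cv2.imwrite("pics/A_w.png",a)
```

```text
t 27.3 pos [ 0.4548 -0.0296  0.249 ] F [-0.4  0.8 -1. ] gap 0.0416 -> shift cm [-0.2  -0.21  0.6 ] rot [ 0.004 -0.007  0.002]
```

View pics/A_w.png

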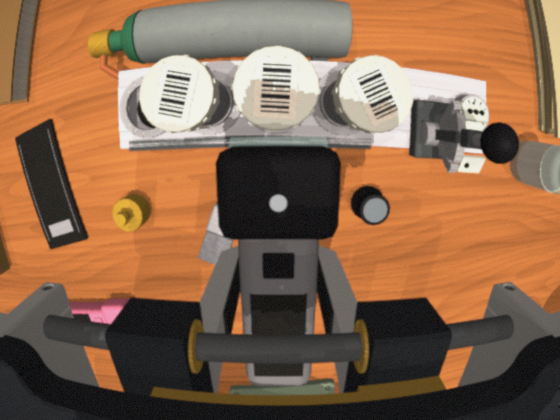

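Call:
servo_tool --targets '[-0.2, -0.2, 0.5, 0, -0.007, 0, 200, 0, 0, 0, 0, 0, 0, 200, 0, 0, 0, 0, 0, 0, 200, 0, 0, 0, 0, 0, 0, 200, 0, 0, 0, 0, 0, 0, 200, 0, 0, 0, 0, 0, 0, 200, 0, 0, 0, 0, 0, 0, 200, 0, 0, 0, 0, 0, 0, 200, 0, 0, 0, 0, 0, 0, 200, 0, 0, 0, 0, 0, 0, 200, 0, 0, 0, 0, 0, 0, 200, 0, 0, 0, 0, 0, 0, 200]'

```text
time_s: 28.85
tool_pos: [0.4528, -0.0254, 0.2435]
tcp_rot: [0.999, -0.047, -0.001, 0.002]
ft_force: [0.6, 0.7, -1.5]
finger_gap: 0.0418
```

Run:
```python
from h import *
go([.4530,-.0274,.243],-.1)
c=arm.get_calibration('wrist');a=arm.read_camera('wrist');cv2.imwrite("pics/B_w.png",a)
s=arm.get_state();q=R.from_quat(s['tcp_rot'])
w=s['tool_pos']+q.apply([.0705,0,-.015]);b=q.apply([.5,0,.866]);k=(.1975-w[2])/b[2];hit=w+b*k
print('hit',hit,k,proj(c,hit,True))
```

```text
t 28.85 pos [ 0.4528 -0.0254  0.2435] F [ 0.6  0.7 -1.5] gap 0.0418 -> shift cm [0.04 0.2  0.05] rot [0.003 0.001 0.006]
hit [ 0.55793453 -0.03546527  0.1975    ] 0.0702613351389414 [278.07707039  84.31343829]
```

View pics/B_w.png

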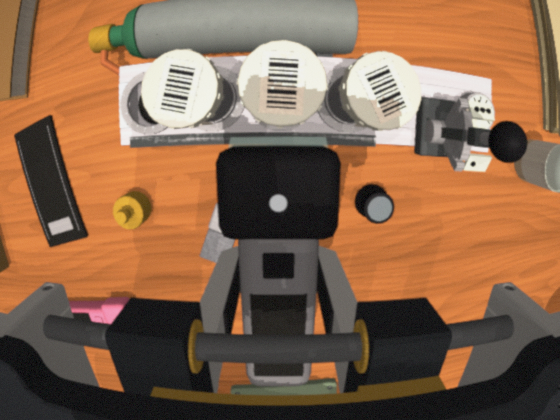

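Call:
servo_tool --targets '[-0.3, 0.2, 0, 0, 0, 0, 200, 0, 0, 0, 0, 0, 0, 200, 0, 0, 0, 0, 0, 0, 200, 0, 0, 0, 0, 0, 0, 200, 0, 0, 0, 0, 0, 0, 200, 0, 0, 0, 0, 0, 0, 200, 0, 0, 0, 0, 0, 0, 200, 0, 0, 0, 0, 0, 0, 200, 0, 0, 0, 0, 0, 0, 200, 0, 0, 0, 0, 0, 0, 200, 0, 0, 0, 0, 0, 0, 200, 0, 0, 0, 0, 0, 0, 200]'

```text
time_s: 30.4
tool_pos: [0.4495, -0.0272, 0.2435]
tcp_rot: [0.999, -0.047, -0.001, 0.002]
ft_force: [-0.1, 0.8, -1.2]
finger_gap: 0.0417
```

Call:
servo_tool --targets '[0, 1.5, 0, 0, 0, 0, 200, 0, 2.4, 0.5, 0, 0, 0, 200, 0, 2.2, 0.5, 0, 0, 0, 200, 0, 1.5, 0.5, 0, 0, 0, 200, 0, 0, 0, 0, 0, 0, 200, 0, 0, 0, 0, 0, 0, 200]'

```text
time_s: 31.15
tool_pos: [0.4418, -0.108, 0.2286]
tcp_rot: [0.999, -0.047, -0.0, 0.002]
ft_force: [0.3, -0.1, -1.0]
finger_gap: 0.0415
```

Run:
```python
from h import *
go([.4450,-.105,.228],-.1)
c=arm.get_calibration('wrist');a=arm.read_camera('wrist');cv2.imwrite("pics/C_w.png",a)
s=arm.get_state();q=R.from_quat(s['tcp_rot'])
w=s['tool_pos']+q.apply([.0705,0,-.015]);b=q.apply([.5,0,.866]);k=(.1825-w[2])/b[2];hit=w+b*k
print('hit',hit,k,proj(c,hit,True))
```

```text
t 31.15 pos [ 0.4418 -0.108   0.2286] F [ 0.3 -0.1 -1. ] gap 0.0415 -> shift cm [ 0.29 -0.33  0.06] rot [0.004 0.001 0.005]
hit [ 0.54705334 -0.1180716   0.1825    ] 0.0704830450601982 [277.90012625  84.2171446 ]
```

View pics/C_w.png

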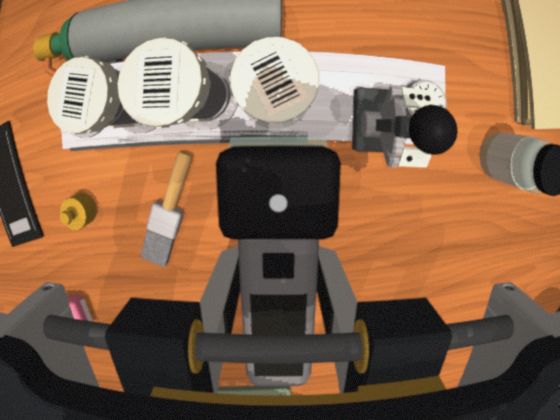

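Call:
servo_tool --targets '[0.3, -0.15, 0, 0, 0, 0, 200, 0, 0, 0, 0, 0, 0, 200, 0, 0, 0, 0, 0, 0, 200, 0, 0, 0, 0, 0, 0, 200, 0, 0, 0, 0, 0, 0, 200, 0, 0, 0, 0, 0, 0, 200, 0, 0, 0, 0, 0, 0, 200, 0, 0, 0, 0, 0, 0, 200, 0, 0, 0, 0, 0, 0, 200, 0, 0, 0, 0, 0, 0, 200, 0, 0, 0, 0, 0, 0, 200, 0, 0, 0, 0, 0, 0, 200]'

```text
time_s: 32.7
tool_pos: [0.4456, -0.1052, 0.2291]
tcp_rot: [0.999, -0.046, 0.0, 0.002]
ft_force: [-0.4, 0.1, -1.8]
finger_gap: 0.0417
```

Run:
```python
from h import *
c=arm.get_calibration('wrist');a=arm.read_camera('wrist');cv2.imwrite("pics/E_w.png",a)
s=arm.get_state();q=R.from_quat(s['tcp_rot'])
w=s['tool_pos']+q.apply([.0705,0,-.015]);b=q.apply([.5,0,.866]);k=(.1825-w[2])/b[2];hit=w+b*k
print('hit',hit,k,proj(c,hit,True))
```

```text
hit [ 0.55131509 -0.11510455  0.1825    ] 0.07122762309778667 [278.12012319  83.72426085]
```

View pics/E_w.png

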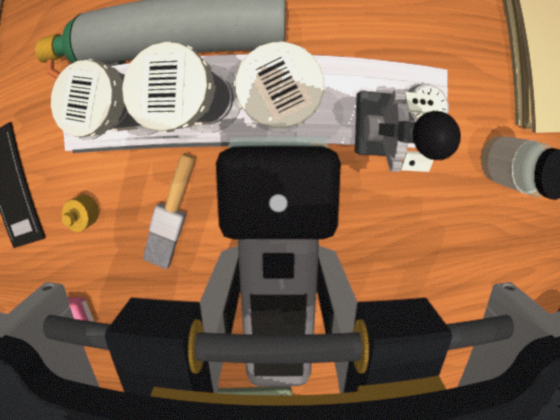

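Call:
servo_tool --targets '[-0.3, 0, 0, 0, 0, 0, 200, 0, 0, 0, 0, 0, 0, 200, 0, 0, 0, 0, 0, 0, 200, 0, 0, 0, 0, 0, 0, 200, 0, 0, 0, 0, 0, 0, 200, 0, 0, 0, 0, 0, 0, 200, 0, 0, 0, 0, 0, 0, 200, 0, 0, 0, 0, 0, 0, 200, 0, 0, 0, 0, 0, 0, 200, 0, 0, 0, 0, 0, 0, 200, 0, 0, 0, 0, 0, 0, 200, 0, 0, 0, 0, 0, 0, 200]'

```text
time_s: 34.25
tool_pos: [0.4424, -0.1049, 0.2291]
tcp_rot: [0.999, -0.046, 0.0, 0.002]
ft_force: [0.4, -0.0, -2.1]
finger_gap: 0.0416
```

Run:
```python
from h import *
go([.486,.335,.25],.145)
```

```text
t 34.25 pos [ 0.4424 -0.1049  0.2291] F [ 0.4 -0.  -2.1] gap 0.0416 -> shift cm [  0.31 -44.19  -2.28] rot [ 0.004  0.    -0.237]
```

Call:
servo_tool --targets '[-0.5, 0, -2, 0, 0, 0, 200, -0.5, -2, -1.5, 0, 0, 0, 200, 0, -4, 0, 0, 0, 0, 200, 0, -4, 0, 0, 0, 0, 200, 0, -4, 0, 0, 0, 0, 200, 0, -4, 0, 0, 0, 0, 200, 0, -4, 0, 0, 0, 0, 200, 0, -4, 0, 0, 0, 0, 200, 0, -4, 0, 0, 0, 0, 200, 0, -3, 0, 0, 0, 0, 200, 0, 0, 0, 0, 0, 0, 200]'

```text
time_s: 35.62
tool_pos: [0.4647, 0.2345, 0.2642]
tcp_rot: [0.999, -0.047, 0.002, 0.002]
ft_force: [-0.5, -1.4, -2.6]
finger_gap: 0.0417
```

Run:
```python
from h import *
go([.486,.335,.25],.145)
```

```text
t 35.62 pos [0.4647 0.2345 0.2642] F [-0.5 -1.4 -2.6] gap 0.0417 -> shift cm [  1.17 -10.21   1.38] rot [ 0.005 -0.003 -0.24 ]
```

Call:
servo_tool --targets '[0.4, -3.4, 0, 0, 0, 0, 200, 0.5, -3.4, 0, 0, 0, 0, 200, 0.5, -3, 0, 0, 0, -0.06, 200, 0, 0, 1, 0, 0, -0.06, 200, 0, 0, 1, 0, 0, -0.06, 200, 0, 0, 1, 0, 0, -0.06, 200, 0, 0, 0, 0, 0, 0, 200]'

```text
time_s: 36.5
tool_pos: [0.4903, 0.3258, 0.2322]
tcp_rot: [0.997, 0.073, 0.001, 0.006]
ft_force: [-0.6, -0.2, -1.7]
finger_gap: 0.0419
```

Run:
```python
from h import *
go([.493,.3345,.06],.145)
c=arm.get_calibration('wrist');a=arm.read_camera('wrist');cv2.imwrite("pics/F_w.png",a)
```

```text
t 36.5 pos [0.4903 0.3258 0.2322] F [-0.6 -0.2 -1.7] gap 0.0419 -> shift cm [ 0.39 -1.01 17.21] rot [ 0.011 -0.     0.002]
```

View pics/F_w.png

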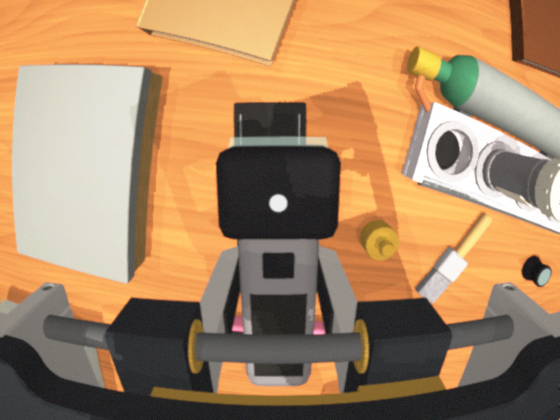

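Call:
servo_tool --targets '[0.2, -0.9, 3, 0.01, 0, 0, 200, 0.1, -0.1, 4, 0, 0, 0, 200, 0, 0, 4, 0, 0, 0, 200, 0, 0, 4, 0, 0, 0, 200, 0, 0, 1, 0, 0, 0, 200, 0, 0, 0, 0, 0, 0, 200]'

```text
time_s: 37.3
tool_pos: [0.4998, 0.3359, 0.0765]
tcp_rot: [0.998, 0.069, 0.007, -0.002]
ft_force: [0.9, 0.5, -1.0]
finger_gap: 0.0418
```

Run:
```python
from h import *
go([.493,.3345,.013],.145)
c=arm.get_calibration('wrist');a=arm.read_camera('wrist');cv2.imwrite("pics/G_w.png",a)
```

```text
t 37.3 pos [0.4998 0.3359 0.0765] F [ 0.9  0.5 -1. ] gap 0.0418 -> shift cm [-0.79  0.06  6.34] rot [-0.002 -0.015 -0.007]
```

View pics/G_w.png

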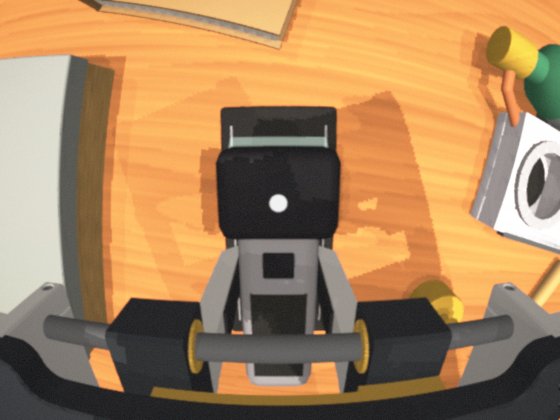

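Call:
servo_tool --targets '[-0.6, 0, 2, 0, -0.015, 0, 200, -0.2, 0, 2, 0, 0, -0.005, 200, 0, 0, 1, 0, 0, 0, 200, 0, 0, 0, 0, 0, 0, 200]'

```text
time_s: 37.85
tool_pos: [0.4957, 0.3369, 0.0293]
tcp_rot: [0.997, 0.071, 0.004, -0.003]
ft_force: [0.1, -0.3, -2.0]
finger_gap: 0.0414
```

Run:
```python
from h import *
go([.493,.3345,.013],.145)
```

```text
t 37.85 pos [0.4957 0.3369 0.0293] F [ 0.1 -0.3 -2. ] gap 0.0414 -> shift cm [-0.32  0.21  1.62] rot [-0.005 -0.008 -0.002]
```

Call:
servo_tool --targets '[-0.3, 0.2, 0.6, -0.005, -0.008, 0, 200, 0, 0, 0.6, 0, 0, 0, 200, 0, 0, 0, 0, 0, 0, 200]'

```text
time_s: 38.22
tool_pos: [0.4941, 0.335, 0.0179]
tcp_rot: [0.997, 0.071, 0.001, -0.0]
ft_force: [0.2, -0.2, -1.3]
finger_gap: 0.0417
```

Run:
```python
from h import *
go([.493,.3345,.013],.145)
c=arm.get_calibration('wrist');a=arm.read_camera('wrist');cv2.imwrite("pics/H_w.png",a)
for u,v in [(278,203)]: print(onz(c,u,v,.046,True))
```

```text
t 38.23 pos [0.4941 0.335  0.0179] F [ 0.2 -0.2 -1.3] gap 0.0417 -> shift cm [-0.12  0.03  0.49] rot [-0.001 -0.002 -0.002]
[0.53512857 0.34127664 0.046     ]
```

View pics/H_w.png

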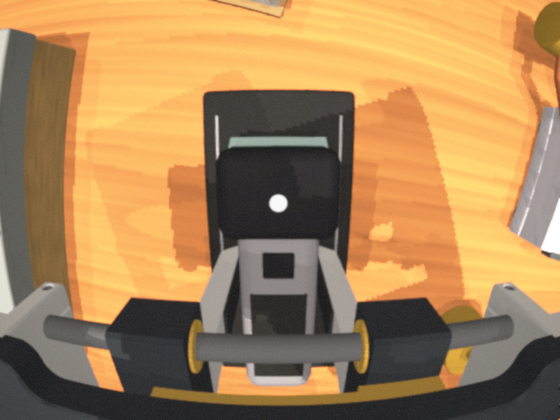

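Run:
```python
from h import *
c=arm.get_calibration('wrist');s=arm.get_state();q=R.from_quat(s['tcp_rot']);t=s['tool_pos']
for n,u,v,z in [('padfront',279,92,.008),('padFL',205,93,.008),('padFR',353,93,.008),('headfront',278,148,.051),('headback',278,238,.051),('rear',278,382,.049)]:
    print(n,(q.inv().apply(onz(c,u,v,z,True)-t)*1000).round(1))
```

```text
padfront [97.2  0.2 10.5]
padFL [ 97.8 -42.7  10.5]
padFR [97.8 43.2 10.4]
headfront [ 68.3  -0.4 -32.6]
headback [ 25.5  -0.4 -32.7]
rear [-72.6  -0.5 -31. ]
```

Call:
servo_tool --targets '[-0.2, 0, 0.2, 0, 0, 0, 200, 0, 0, 0.2, 0, 0, 0, 200, 0, 0, 0.1, 0, 0, 0, 200, 0, 0, 0, 0, 0, 0, 200]'

```text
time_s: 38.78
tool_pos: [0.4928, 0.3351, 0.0136]
tcp_rot: [0.997, 0.071, 0.002, -0.001]
ft_force: [0.9, 0.6, -2.2]
finger_gap: 0.0419
```

Call:
servo_tool --targets '[0, 0, 0.1, 0, 0, 0, 200, 0, 0, 0.1, 0, 0, 0, 200, 0, 0, 0, 0, 0, 0, 200]'

```text
time_s: 39.15
tool_pos: [0.4929, 0.3351, 0.0132]
tcp_rot: [0.997, 0.072, 0.002, -0.001]
ft_force: [-0.8, 0.0, 0.8]
finger_gap: 0.0415
```

Call:
servo_tool --targets '[0, 0, 0, 0, 0, 0, 100, 0, 0, 0, 0, 0, 0, 60, 0, 0, 0, 0, 0, 0, 40, 0, 0, 0, 0, 0, 0, 40, 0, 0, -2, 0, 0, 0, 40, 0, 0, -4, 0, 0, 0, 40, 0, 0, -5, 0, 0, 0, 40, -1, 0, -5, 0, 0, 0, 40, -1, 0, -5, 0, 0, 0, 40, 0, 0, 0, 0, 0, 0, 40]'

```text
time_s: 40.4
tool_pos: [0.4736, 0.3327, 0.2371]
tcp_rot: [0.997, 0.071, 0.006, -0.003]
ft_force: [0.8, 0.8, -0.2]
finger_gap: 0.0795
```

Run:
```python
from h import *
c=arm.get_calibration('wrist');a=arm.read_camera('wrist');cv2.imwrite("pics/I_w.png",a);crop(a,200,40,170,200,3,'pics/I_c.png')
a=arm.read_camera('side');cv2.imwrite("pics/I_s.png",a)
a=arm.read_camera('scene');cv2.imwrite("pics/I_sc.png",a)
```

View pics/I_w.png

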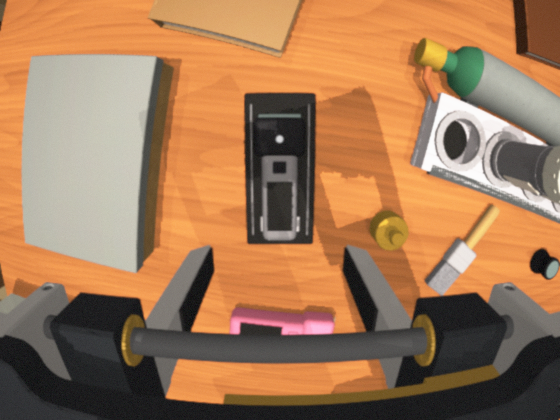

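View pics/I_s.png

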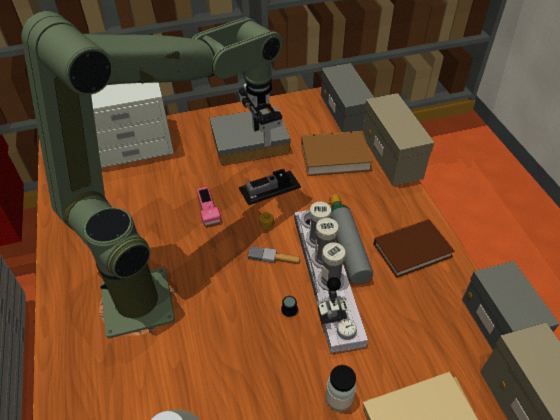

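View pics/I_c.png

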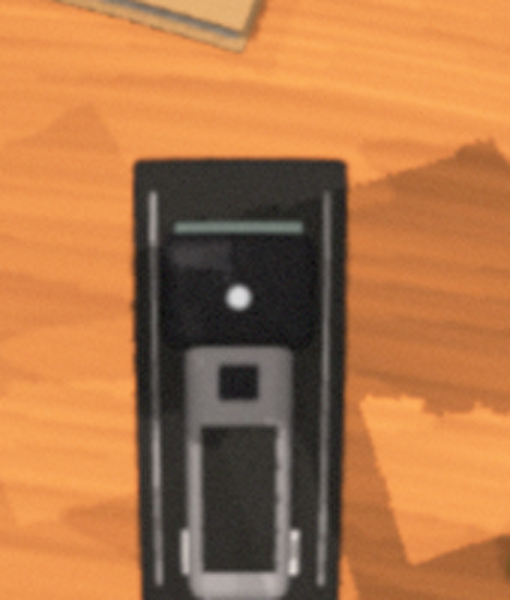

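Run:
```python
from h import *
c=arm.get_calibration('wrist')
P=lambda u,v,z:onz(c,u,v,z,True)
p=[P(u,v,.008) for u,v in [(245,94),(315,94),(313,242),(248,242)]];m=np.mean(p,0);d=p[0]+p[1]-p[2]-p[3];yw=np.arctan2(d[1],d[0]);print('pad',m.round(4),yw,np.linalg.norm(d)/2)
ex=np.array([np.cos(yw),np.sin(yw),0]);ey=np.array([-ex[1],ex[0],0])
for n,u,v,z in [('win',279,115.5,.03),('dot',279.4,139,.046),('btn',279.3,167,.044),('rear',279.5,239,.044),('headback',279.5,155.5,.046)]:
    x=P(u,v,z)-m;print(n,(x@ex*1000).round(1),(x@ey*1000).round(1))
```

```text
pad [0.4894 0.331  0.008 ] 0.14621497366111133 0.1901643860205294
win 67.7 1.4
dot 41.2 1.1
btn 9.4 1.4
rear -77.0 1.4
headback 22.7 1.1
```

Call:
servo_tool --targets '[0, 0, -2, 0, 0, 0, 0, 0, 0, 0, 0, 0, 0, 0, 0, 0, 0, 0, 0, 0, 0, 0, 0, 0, 0, 0, 0, 0, 0, 0, 0, 0, 0, 0, 0, 0, 0, 0, 0, 0, 0, 0, 0, 0, 0, 0, 0, 0, 0, 0, 0, 0, 0, 0, 0, 0, 0, 0, 0, 0, 0, 0, 0, 0, 0, 0, 0, 0, 0, 0]'

```text
time_s: 41.8
tool_pos: [0.466, 0.3281, 0.2395]
tcp_rot: [0.997, 0.071, -0.008, 0.003]
ft_force: [-1.1, 0.4, -0.0]
finger_gap: 0.0941
```

Run:
```python
from h import *
a=arm.read_camera('wrist');cv2.imwrite("pics/J_w.png",a)
b=arm.read_camera('side');o=cv2.imread('pics/a_side.png');i=cv2.imread('pics/I_s.png')
cv2.imwrite('pics/J_s.png',np.hstack([cv2.resize(x[170:350,180:380],None,fx=2,fy=2,interpolation=cv2.INTER_CUBIC) for x in (o,b)]))
```

```text
(no output)
```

View pics/J_s.png

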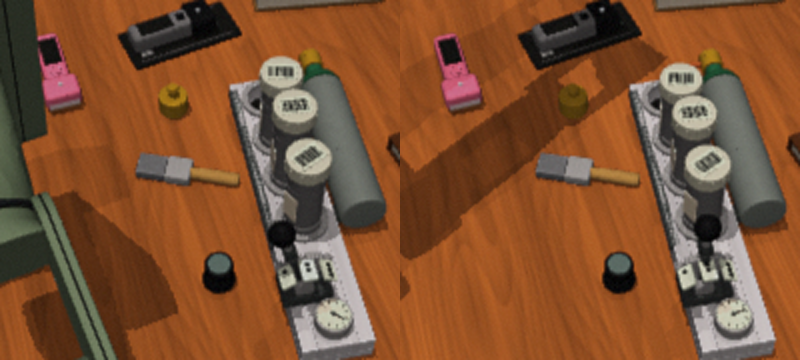

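View pics/J_w.png

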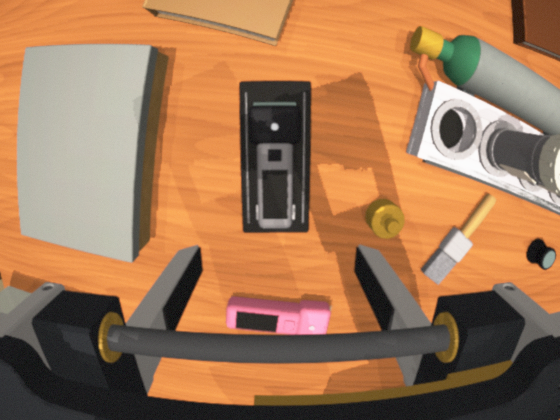

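```bash
python3 -c "
from workcell import arm
print(arm.sign_off())"
```

```text
the job is handed in; nothing more can be done
None
```

I completed the sequence and handed the job in at about 42 s of arm time. There is no readout of the scan log, so whether the tubes were logged rests on geometry alone.

**What I did, in order** (socket 1 was empty; tubes 2, 3 and 4 were there):
1. **Purge:** I moved the lever to PURGE with all the caps still raised. The cameras put it at about 0.54 rad.
2. **Caps:** I pressed caps 4, 3 and 2 home until the fingers stopped at 182.8, 198.1 and 182.8 mm, with 17–22 N on the wrist. The sealed heights are 182.5, 197.5 and 182.5 mm.
3. **Hold:** I brought the lever back to HOLD. Its ball measured within a few millimetres of the upright position.
4. **Scanning:** I held the scanner on labels 2, 3 and 4, twice each for about 1.4 s. The computed beam point was within about 4 mm of each label centre.
5. **Scanner back:** I laid it flat and lengthwise on the pad, within about 3 mm of its middle, and moved the gripper clear.

**Last checks:** The side view showed the lever upright, all three caps lower than at the start, and the weight, brush, loupe and pink look-alike where they began. I saw no knock to the scanner and no loss of grip.

**Checks that failed or disagreed:**
- My first try at pinching the lever ball touched it with one finger and pushed the tool about 1 cm aside (about 9 N). I reopened, re-centred and gripped it properly.
- The position of the scanner in the gripper differed by up to 8 mm depending on whether I measured from its head or its rear. I used the head, nearest the window. The second hold on each label was shifted 3–4 mm as a margin.

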